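# Bring welded brackets out through the argon lock and register them in the drilling fixture

## Task

Bring the finished brackets out of the argon weld chamber through its transfer lock, never letting lid and gate be open together: shut the lid, raise the inner gate fully, push the transfer rod right in so that it hitches the tray, draw the tray right out into the lock and lower the gate before lifting the lid well open. Set every bracket flat in a bay of its own of the drilling fixture, pushed up against both the side fence and the end stop, and shut the lid again. Leave the hammer, magnet and square where they lie.

Things in the scene. Friction and masses are not known exactly. Their poses are not given: they have to be found in the camera images.
- lid (a joint): outer door of the lock: a framed clear lid on top of it, hinged along the lock's far side, rad; 0 = shut, grows as its front edge lifts, 1.9 = fully open. A stiff hinge: it stays where it is left; about 6 N at the handle moves it
- lid_handle (a point): middle of the lid's handle, a round bar 12 mm thick with 100 mm free between its two arms, held 51 mm beyond the lid's front edge (115 mm above the table when shut) and 209 mm from the hinge; the bar runs along this frame's y. Frame turns with the lid; when shut its z is up. With the lid shut the bar can be taken from above, and from above all the way as the lid swings up
- lid_hinge (a point): point on the lid's hinge axis behind the handle's middle, 111 mm above the table; the axis runs along its y
- gate (a joint): inner door: an upright guillotine gate between lock and chamber, m; 0 = shut (down), 0.080 = fully raised. It stays at any height; 9 N raises it, 4 N lowers it
- gate_handle (a point): middle of the gate's T handle on its stem, a round bar 14 mm thick and 104 mm long along its x, 216 mm above the table with the gate down; the chamber's low roof beside it (from 17 mm off the bar's middle in +y) is 185 mm above the table, and its tall part (300 mm) begins 135 mm off in +y
- rod (a joint): transfer rod through the lock's end wall, m; 0 = drawn right out, 0.292 = pushed right in. Between 0.28 and 0.29 its sprung hook rides over the tray's hitch and snaps behind it, and from then on the tray follows the rod; 3 N moves it, up to 15 N with the tray or while the hook snaps on
- rod_handle (a point): middle of the rod's handle, a round bar 14 mm thick and 94 mm long along its x, standing off to one side of the rod, 111 mm above the table; the rod is pushed in along its +y, drawn out along -y
- lock (a point): reference point of the lock, on its centre line, at the height of the tray's inner floor (30 mm above the table); +y points through the gate into the chamber, +x away from the lid's handle, z up. Inside, the lock is 129 mm wide in x and reaches from -165 to +125 mm in y (gate at +131 mm); its walls reach 105 mm above the table. It flushes itself with argon whenever the lid is down
- carrier_c (a point): centre of the tray's inner floor: an open aluminium tray, 110 x 158 mm, rim 10 mm above its inner floor, with a hitch at its -y end, 42 mm off the centre line in +x, where the rod and its hook (up to 63 mm above the table) lie once it is drawn out; same axes as the lock. It starts in the chamber with the brackets standing on it across its width (webs along x); drawn right out it comes to rest with its centre 27 mm from the lock point in -y
- bracket_a_c (a point): welded T bracket, plain grey metal, 0.26 kg: flat base 90 x 40 x 10 mm with an upright web 60 mm long, 10 mm thick and 36 mm high standing on it along its middle (46 mm high in all); a half turn leaves it the same. Point: its centre, half-way up (23 mm above its underside); x along its length and web, z up. One to three brackets are present; those absent have no pose.
- bracket_b_c (a point): welded T bracket, plain grey metal, 0.26 kg: flat base 90 x 40 x 10 mm with an upright web 60 mm long, 10 mm thick and 36 mm high standing on it along its middle (46 mm high in all); a half turn leaves it the same. Point: its centre, half-way up (23 mm above its underside); x along its length and web, z up. May be absent.
- bracket_c_c (a point): welded T bracket, plain grey metal, 0.26 kg: flat base 90 x 40 x 10 mm with an upright web 60 mm long, 10 mm thick and 36 mm high standing on it along its middle (46 mm high in all); a half turn leaves it the same. Point: its centre, half-way up (23 mm above its underside); x along its length and web, z up. May be absent.
- bay0 (a point): the place of a registered bracket's centre in the first (left) bay of the drilling fixture (23 mm above the fixture plate, whose top is 12 mm above the table); x along the bay, towards its end stop; y across, towards its side fence; z up. The fence is a bar 64 mm long, its face 20 mm from this point in +y; the end stop's face is 45 mm from it in +x; both stand 8 mm above the plate. The other two sides are open. The three bays lie side by side, 75 mm apart
- bay1 (a point): the place of a registered bracket's centre in the middle bay of the drilling fixture (23 mm above the fixture plate, whose top is 12 mm above the table); x along the bay, towards its end stop; y across, towards its side fence; z up. The fence is a bar 64 mm long, its face 20 mm from this point in +y; the end stop's face is 45 mm from it in +x; both stand 8 mm above the plate. The other two sides are open. The three bays lie side by side, 75 mm apart
- bay2 (a point): the place of a registered bracket's centre in the last (right) bay of the drilling fixture (23 mm above the fixture plate, whose top is 12 mm above the table); x along the bay, towards its end stop; y across, towards its side fence; z up. The fence is a bar 64 mm long, its face 20 mm from this point in +y; the end stop's face is 45 mm from it in +x; both stand 8 mm above the plate. The other two sides are open. The three bays lie side by side, 75 mm apart
- hammer: bystander: hammer, 260 mm long, lying on the table; origin under its middle
- magnet: bystander: switchable magnet block, 55 x 55 x 60 mm, on the table; origin under its centre
- square: bystander: flat aluminium welder's square, 150 x 100 x 20 mm, on the table; origin under its middle

How it is judged (in metres and radians):
On the way, in this order (a step that is already met when the one before it is completed fails the run):
1. the lid is shut (within 0.04 rad) (value of joint lid below 0.04 rad), for 0.2 s.
2. the gate is raised fully (over 72 mm), the lid still shut (value of joint gate above 0.072 m and value of joint lid below 0.06 rad), for 0.2 s.
3. the tray is drawn out into the lock (its centre at most 15 mm nearer the gate than when the rod is right out) (y of carrier_c in the frame of lock below -0.012 m), for 0.2 s.
4. the gate is lowered shut (within 4 mm) (value of joint gate below 0.004 m and y of carrier_c in the frame of lock below -0.012 m), for 0.2 s.
5. the lid is lifted well open (over 1.1 rad) (value of joint lid above 1.1 rad), for 0.2 s.
At the end, for the whole second after the job is handed in: every bracket present lies flat in a bay of the drilling fixture, against fence and stop within 2.5 mm and in line within 0.035 rad (2 degrees); the tray is in the lock (its centre at most 15 mm nearer the gate than when drawn right out), the gate down within 4 mm and the lid shut within 0.04 rad (all of step 4 and value of joint lid below 0.04 rad and ((x of bracket_a_c in the frame of bay0 between -0.0025 and 0.0025 m and y of bracket_a_c in the frame of bay0 between -0.0025 and 0.0025 m and z of bracket_a_c in the frame of bay0 between -0.003 and 0.003 m and angle between the x axis of bracket_a_c and the x axis of bay0, either way round below 0.035 rad and angle between bracket_a_c's own z axis and vertical below 0.05 rad) or (x of bracket_a_c in the frame of bay1 between -0.0025 and 0.0025 m and y of bracket_a_c in the frame of bay1 between -0.0025 and 0.0025 m and z of bracket_a_c in the frame of bay1 between -0.003 and 0.003 m and angle between the x axis of bracket_a_c and the x axis of bay1, either way round below 0.035 rad and angle between bracket_a_c's own z axis and vertical below 0.05 rad) or (x of bracket_a_c in the frame of bay2 between -0.0025 and 0.0025 m and y of bracket_a_c in the frame of bay2 between -0.0025 and 0.0025 m and z of bracket_a_c in the frame of bay2 between -0.003 and 0.003 m and angle between the x axis of bracket_a_c and the x axis of bay2, either way round below 0.035 rad and angle between bracket_a_c's own z axis and vertical below 0.05 rad)) and ((x of bracket_b_c in the frame of bay0 between -0.0025 and 0.0025 m and y of bracket_b_c in the frame of bay0 between -0.0025 and 0.0025 m and z of bracket_b_c in the frame of bay0 between -0.003 and 0.003 m and angle between the x axis of bracket_b_c and the x axis of bay0, either way round below 0.035 rad and angle between bracket_b_c's own z axis and vertical below 0.05 rad) or (x of bracket_b_c in the frame of bay1 between -0.0025 and 0.0025 m and y of bracket_b_c in the frame of bay1 between -0.0025 and 0.0025 m and z of bracket_b_c in the frame of bay1 between -0.003 and 0.003 m and angle between the x axis of bracket_b_c and the x axis of bay1, either way round below 0.035 rad and angle between bracket_b_c's own z axis and vertical below 0.05 rad) or (x of bracket_b_c in the frame of bay2 between -0.0025 and 0.0025 m and y of bracket_b_c in the frame of bay2 between -0.0025 and 0.0025 m and z of bracket_b_c in the frame of bay2 between -0.003 and 0.003 m and angle between the x axis of bracket_b_c and the x axis of bay2, either way round below 0.035 rad and angle between bracket_b_c's own z axis and vertical below 0.05 rad)) and ((x of bracket_c_c in the frame of bay0 between -0.0025 and 0.0025 m and y of bracket_c_c in the frame of bay0 between -0.0025 and 0.0025 m and z of bracket_c_c in the frame of bay0 between -0.003 and 0.003 m and angle between the x axis of bracket_c_c and the x axis of bay0, either way round below 0.035 rad and angle between bracket_c_c's own z axis and vertical below 0.05 rad) or (x of bracket_c_c in the frame of bay1 between -0.0025 and 0.0025 m and y of bracket_c_c in the frame of bay1 between -0.0025 and 0.0025 m and z of bracket_c_c in the frame of bay1 between -0.003 and 0.003 m and angle between the x axis of bracket_c_c and the x axis of bay1, either way round below 0.035 rad and angle between bracket_c_c's own z axis and vertical below 0.05 rad) or (x of bracket_c_c in the frame of bay2 between -0.0025 and 0.0025 m and y of bracket_c_c in the frame of bay2 between -0.0025 and 0.0025 m and z of bracket_c_c in the frame of bay2 between -0.003 and 0.003 m and angle between the x axis of bracket_c_c and the x axis of bay2, either way round below 0.035 rad and angle between bracket_c_c's own z axis and vertical below 0.05 rad))); the robot touches nothing.
It fails at once if lid and gate open together (lid over 0.08 rad while the gate is over 8 mm up) (value of joint lid above 0.08 rad and value of joint gate above 0.008 m).
It fails at once if the hammer is disturbed (moved over 25 mm) (distance of hammer from where it was at the start of the episode above 0.025 m).
It fails at once if the magnet is disturbed (moved over 25 mm) (distance of magnet from where it was at the start of the episode above 0.025 m).
It fails at once if the square is disturbed (moved over 25 mm) (distance of square from where it was at the start of the episode above 0.025 m).
Of bracket_a, bracket_b, bracket_c only 1 to 3 are there at a start; the rules pass over those that are not, and their reading is None.
At some moment in a run one of bracket_a, bracket_b, bracket_c may be knocked a few centimetres aside while the robot is not near it.
Once in a run the grip may slacken for a moment while it holds something.
It also fails if it takes over 210 s, if anything falls off the work surface, if the arm or the gripper's body presses on something with over 40 N, if the wrist force passes 120 N, or if a joint passes its speed limit or range.

## Robot

A 6-joint arm with a two-finger parallel gripper is mounted at the origin on the work surface. World frame = base frame: x ahead of the robot, y to its left, z up, the work surface at z = 0. Lengths are in mm, angles in rad, forces in N, time in s.
With the tool pointing down it reaches from about 325 to 775 mm from the base axis. Payload 5.5 kg.
Tool frame: the origin (TCP) lies midway between the tips of the shut fingers; the grasp point (between the pads) lies 19 mm behind it; z points along the fingers, x is the direction in which the jaws open and shut, and the axes are right-handed (so a half turn about z gives the same grasp; the last joint's range is limited). The gripper opens to 88 mm and grips with 3 to 60 N. Pads are 20 mm wide; open, the fingers measure 115 mm over their backs; the gripper's body (75 mm by 178 mm) begins 61 mm behind the grasp point.
Start: joints at [1.066, 0.091, 1.231, -0, 1.82, -0.057], TCP at [259.796, 540.853, 222.631] pointing down, gripper open.
Joint ranges: [-2.87, 2.87], [-0.86, 2.18], [0.17, 2.46], [-1.51, 4.65], [0.06, 2.69], [-2.65, 2.65]. Speed limits (rad/s): [2.57, 2.57, 3.01, 3.14, 3.14, 3.14].

## Interface

Orientations are given as [roll, pitch, yaw] about the fixed x, y, z axes, in that order (R = Rz(yaw) Ry(pitch) Rx(roll)).
In Python, from station import read_state, read_camera, job_done gives the robot as it stands.
- The arm moves only by the tool carry_out, never from a script. Its argument "deltas" is a list of rows, each a list of 2 entries, a list of its own where there are three numbers: the shift along the tool's x, y, z in m, then the turn, a rotation vector about the tool's x, y, z in rad. In form: [[[tx, ty, tz], [ax, ay, az]], ...]. A call has 1 to 8 rows; each row shifts and turns the commanded pose from where the row before left it, along the tool's axes as they then stand; what a row does not reach is not made up. A row lasts 1/10 s, in which the tool goes at most 50 mm and 8.59 degrees, less where a joint would pass 70% of its speed; a pose out of reach is approached as far as the arm can. A call with a gripper value outside its range is refused whole. "gripper" is the finger opening in m, from 0 to 0.0878, set as the call begins (left out, the last holds). The fingers move at their own pace and stop on an object; the grip force is fixed at half the most. Time passes only in rows, so rows that do not move let the fingers close. It gives the time, the measured TCP pose, the force and the opening at its end, in the units of the state.
- read_state(): the state, without advancing time (a new reading comes with each control period).
- read_camera(name): name is "scene" or "side" or "wrist"; returns a dict with "pixels" (400x640x3 uint8, red, green, blue), "fx", "fy", "cx", "cy" (pixels), "pose" (4x4, takes a point from camera to world coordinates). Camera axes: x right, y up, looking along -z (the intrinsics and any distortion apply to the point x, -y, -z); pixel columns grow to the right and rows downward; lengths in mm; the calibration is good to about 2 mm. A picture is of the moment at which its call begins. There is no depth.
- job_done(): hands the job in, once; it reports no verdict.
The state is a dict: "time": time; "q": joint angles; "qvel": joint speeds; "tau": joint torques, N m; "eef_pos": TCP position; "eef_rot": TCP orientation; "wrist_force": force on the tool from outside, world axes, zero at the start; "moment": the same for the moment, N m; "grip_width": finger opening in mm.
Only numpy, scipy, OpenCV 4.12 (cv2) and the standard library are available. Lean on these libraries where they do the work, as an engineer would, in place of code of your own. Each camera call takes 0.05 s, during which the arm holds its last target.

## Working session

There is one attempt and no reset: what is moved stays moved. The work goes in short steps, Python scripts to look and compute and a tool call to move; the robot and the scene stay as the last step left them, time stands still between calls to the robot, and variables do not carry over. Pictures are saved under pics/ and viewed, and the job is handed in when it is done.

Besides the shell and the picture viewer there is one more tool, called after "Emit:" as name(argument=value, ...), one argument or row to a line, values as JSON. carry_out: Moves the arm, as the interface text tells. Its arguments: {"type":"object","properties":{"deltas":{"type":"array"},"gripper":{"type":"number"}},"required":["deltas"]}

```bash
mkdir -p pics; ls; python3 - <<'E'
from station import read_state, read_camera
import cv2, numpy as np
print(read_state())
for n in ["scene","side","wrist"]:
    c=read_camera(n); cv2.imwrite(f"pics/{n}0.png",c["pixels"][:,:,::-1])
    print(n,{k:v for k,v in c.items() if k!="pixels"})
E
```

```text
pics
{'time': 0.0, 'q': array([ 1.06630615e+00,  9.18594978e-02,  1.23189592e+00, -2.26928468e-05,
        1.81980784e+00, -5.67121484e-02]), 'qvel': array([ 1.07245290e-03,  5.09398923e-04, -5.80258774e-05, -3.15321056e-04,
        5.50217518e-04,  1.13274526e-03]), 'tau': array([-7.63896478e-04, -4.46472359e+01, -4.06426620e+01,  6.96738996e-02,
        2.97917915e-02, -1.70820445e-04]), 'eef_pos': array([259.64522477, 540.5713257 , 221.50084617]), 'eef_rot': array([-3.14150293e+00,  1.96867696e-03,  1.12301281e+00]), 'wrist_force': array([ 0.1281916 , -0.63264148, -0.14405846]), 'moment': array([ 0.03191752, -0.07598687, -0.03184352]), 'grip_width': 87.82459283645386}
scene {'fx': 513.2082837282462, 'fy': 513.2082837282462, 'cx': 331.48184729638285, 'cy': 205.43738939567757, 'pose': array([[-1.68407032e-01, -9.20558520e-01,  3.52435928e-01,
         1.07593681e+03],
       [ 9.85685284e-01, -1.54377123e-01,  6.77659550e-02,
         7.43428530e+01],
       [-7.97448247e-03,  3.58803171e-01,  9.33379179e-01,
         1.52512751e+03],
       [ 0.00000000e+00,  0.00000000e+00,  0.000
[... 254 characters left out ...]
07285e-01,  7.20169699e-01, -5.79752397e-01,
        -7.77961766e+02],
       [ 1.08662594e-02,  6.30523250e-01,  7.76094296e-01,
         1.15948102e+03],
       [ 0.00000000e+00,  0.00000000e+00,  0.00000000e+00,
         1.00000000e+00]])}
wrist {'fx': 342.2466349495541, 'fy': 342.2466349495541, 'cx': 318.2065234138974, 'cy': 207.10086236528767, 'pose': array([[ 4.32170813e-01, -8.58854816e-01, -2.74948711e-01,
         1.82185650e+02],
       [ 9.01787599e-01,  4.10665168e-01,  1.34659742e-01,
         5.76658254e+02],
       [-2.74130942e-03, -3.06141348e-01,  9.51982122e-01,
         3.84955911e+02],
       [ 0.00000000e+00,  0.00000000e+00,  0.00000000e+00,
         1.00000000e+00]])}
```

View pics/scene0.png

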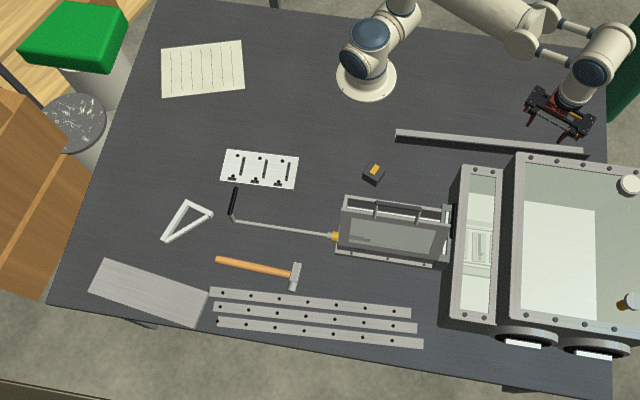

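View pics/side0.png

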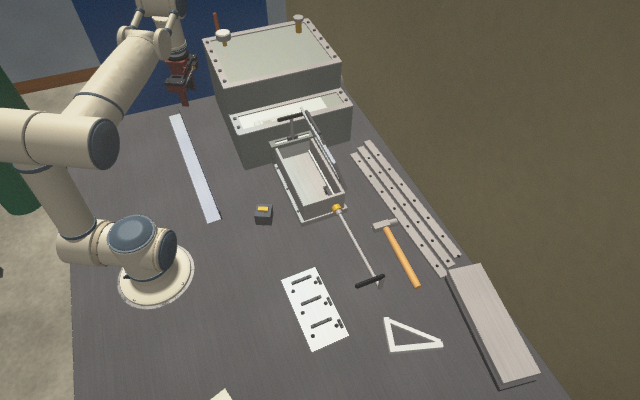

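View pics/wrist0.png

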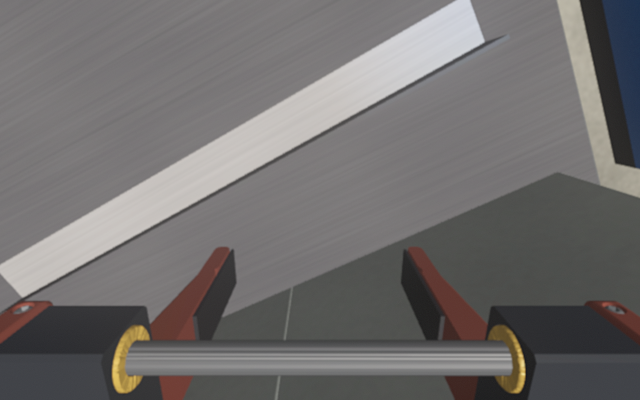

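```bash
cat > h.py <<'E'
import numpy as np, cv2
from station import read_state, read_camera
def proj(c,P):
    P=np.atleast_2d(P); T=np.linalg.inv(c["pose"]); p=P@T[:3,:3].T+T[:3,3]
    return np.c_[c["cx"]+c["fx"]*p[:,0]/-p[:,2], c["cy"]+c["fy"]*p[:,1]/p[:,2]]
def ray(c,u,v):
    d=np.array([(u-c["cx"])/c["fx"],-(v-c["cy"])/c["fy"],-1.]); R=c["pose"][:3,:3]
    return c["pose"][:3,3], R@d
def atz(c,u,v,z):
    o,d=ray(c,u,v); return o+d*(z-o[2])/d[2]
def tri(obs):
    A=np.zeros((3,3));b=np.zeros(3)
    for c,u,v in obs:
        o,d=ray(c,u,v); d=d/np.linalg.norm(d); M=np.eye(3)-np.outer(d,d); A+=M;b+=M@o
    return np.linalg.solve(A,b)
def crop(c,x0,y0,x1,y1,name,s=None,pts=None):
    im=c["pixels"][y0:y1,x0:x1,::-1].copy(); s=s or min(800/(x1-x0),600/(y1-y0))
    im=cv2.resize(im,None,fx=s,fy=s,interpolation=cv2.INTER_CUBIC)
    for x in range((x0+9)//10*10,x1,10):
        X=int((x-x0+.5)*s); cv2.line(im,(X,0),(X,6 if x%50 else 14),(0,0,255),1)
        if x%20==0: cv2.putText(im,str(x),(X-8,24),0,.35,(0,0,255),1)
    for y in range((y0+9)//10*10,y1,10):
        Y=int((y-y0+.5)*s); cv2.line(im,(0,Y),(6,Y),(0,0,255),1)
        if y%20==0: cv2.putText(im,str(y),(8,Y+4),0,.35,(0,0,255),1)
    if pts is not None:
        for p in np.atleast_2d(pts):
            X,Y=int((p[0]-x0+.5)*s),int((p[1]-y0+.5)*s); cv2.drawMarker(im,(X,Y),(0,255,0),0,9,1)
    cv2.imwrite("pics/"+name+".png",im)
E
python3 - <<'E'
from h import *
import pickle
s=read_camera("scene"); d=read_camera("side"); pickle.dump((s,d),open("c0.pkl","wb"))
crop(s,320,140,520,290,"s1"); crop(d,230,90,390,210,"d1"); crop(s,210,140,350,245,"s2"); crop(d,270,190,410,355,"d2",3.6)
E
```

```text
(no output)
```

View pics/s1.png

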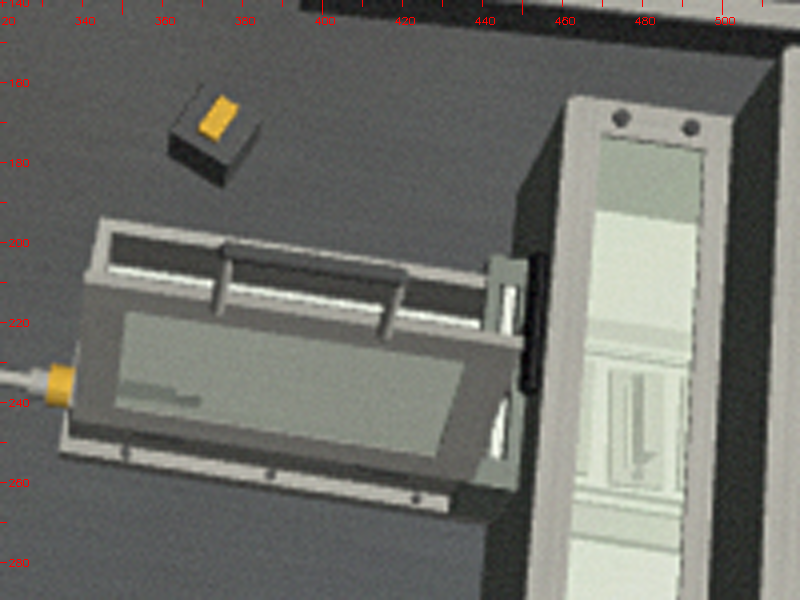

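View pics/d1.png

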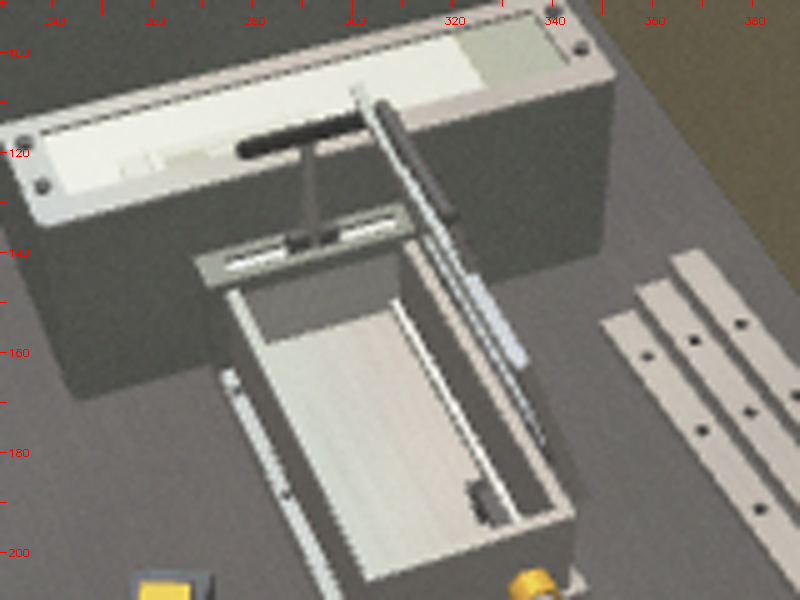

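View pics/s2.png

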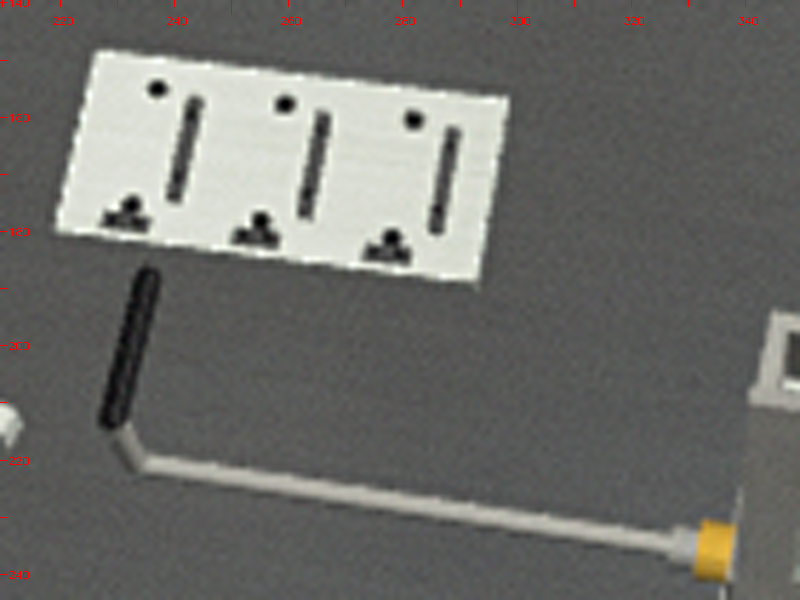

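View pics/d2.png

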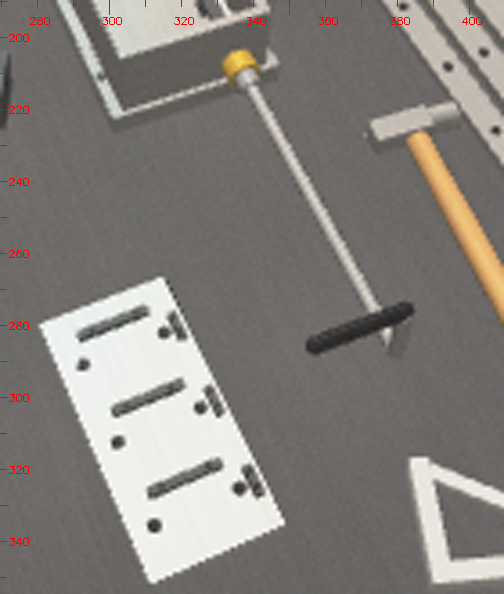

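```bash
python3 - <<'E'
from h import *
import pickle
np.set_printoptions(precision=1,suppress=True)
s,d=pickle.load(open("c0.pkl","rb"))
print("gate ends",atz(s,454.3,203.5,216),atz(s,452.5,237.5,216), "side",atz(d,277.4,120,216),atz(d,291.6,117.5,216))
print("rod scene",atz(s,236.2,187.7,111),atz(s,229.8,213.9,111)); print("rod side",atz(d,357.5,286,111),atz(d,382.5,275.7,111))
print("rod tri",tri([(s,236.2,187.2),(d,356.9,286.4)]),tri([(s,229.8,214.4),(d,383,275.5)]))
print("lid",tri([(s,375.5,202),(d,320,133)]),tri([(s,422,208),(d,306,111)]))
for p in [(226.6,148.75),(299.3,157),(293.5,189.9),(219.6,180.6)]: print("fix s",atz(s,*p,12))
for p in [(281.0,279.5),(315,267),(348.5,335),(312,352)]: print("fix d",atz(d,*p,12))
print("lock corner",atz(s,345.5,194.5,105),"inner -y near, outer -y far",atz(d,303.6,206,105),atz(d,345,192.4,105))
print("hammer head",atz(s,295,276,20),"handle end",atz(s,217,259,10))
E
```

```text
gate ends [520.6 309.2 216. ] [618.5 312.6 216. ] side [518.7 305.4 216. ] [568.9 299.8 216. ]
rod scene [ 533.1 -319.5  111. ] [ 617.7 -318.5  111. ]
rod side [ 534.7 -325.1  111. ] [ 614.4 -322.8  111. ]
rod tri [ 532.  -322.4  107.6] [ 617.7 -320.   105.5]
lid [590.3  94.2 309.7] [587.8 211.4 307.5]
fix s [ 364.1 -411.2   12. ]
fix s [ 354.3 -168.3   12. ]
fix s [ 472.2 -164.3   12. ]
fix s [ 479.7 -405.8   12. ]
fix d [ 354.4 -173.8   12. ]
fix d [ 467.6 -172.6   12. ]
fix d [ 474.6 -410.    12. ]
fix d [ 362.  -415.2   12. ]
lock corner [498.3   6.7 105. ] inner -y near, outer -y far [497.1  -0.1 105. ] [645.1   2.2 105. ]
hammer head [ 748.1 -104.4   20. ] handle end [ 733.9 -350.2   10. ]
```

Emit:
carry_out(
  deltas=[
    [[-0.029,0.029,-0.025],[0,0,0]],
    [[-0.029,0.029,-0.025],[0,0,0]],
    [[-0.029,0.029,-0.025],[0,0,0]],
    [[-0.029,0.029,-0.025],[0,0,0]],
    [[-0.029,0.029,-0.025],[0,0,0]],
    [[-0.029,0.029,-0.025],[0,0,0]],
    [[-0.029,0.029,-0.025],[0,0,0]],
    [[-0.029,0.029,-0.025],[0,0,0]],
  ],
)

```text
time: 1.05
eef_pos: [368.5, 229.6, 423.8]
eef_rot: [3.141, -0.0, 1.123]
wrist_force: [0.6, 0.9, -0.4]
grip_width: 87.7
```

Emit:
carry_out(
  deltas=[
    [[0,0,0],[0,0,0.14]],
    [[0,0,0],[0,0,0.14]],
    [[0,0,0],[0,0,0.14]],
    [[0,0,0],[0,0,0.14]],
    [[0,0,0],[0,0,0.14]],
    [[0,0,0],[0,0,0.14]],
    [[0,0,0],[0,0,0.14]],
    [[0,0,0],[0,0,0.143]],
  ],
)

```text
time: 1.85
eef_pos: [368.4, 231.2, 422.7]
eef_rot: [-3.142, -0.0, -0.006]
wrist_force: [-0.3, -0.1, 0.1]
grip_width: 87.8
```

Emit:
carry_out(
  deltas=[
    [[0.04,0.005,0],[0,0,0]],
    [[0.04,0.005,0],[0,0,0]],
    [[0.04,0.005,0],[0,0,0]],
    [[0.04,0.005,0],[0,0,0]],
    [[0.01,0,0],[0,0,0]],
    [[0,0,0],[0,0,0]],
  ],
)

```text
time: 2.45
eef_pos: [540.2, 210.9, 420.2]
eef_rot: [3.14, 0.004, -0.002]
wrist_force: [0.2, -1.7, -0.4]
grip_width: 87.3
```

```bash
python3 - <<'E'
from h import *
import pickle
w=read_camera("wrist"); pickle.dump(w,open("w1.pkl","wb")); crop(w,0,0,640,400,"w1"); print(read_state()["eef_pos"],w["pose"])
E
```

```text
[538.98701408 211.16883524 421.53390705] [[ 9.99991223e-01 -6.91140832e-04  4.13229692e-03  5.39666613e+02]
 [-6.16469320e-04  9.51292597e-01  3.08288850e-01  2.94958623e+02]
 [-4.14409448e-03 -3.08288691e-01  9.51283822e-01  5.83380046e+02]
 [ 0.00000000e+00  0.00000000e+00  0.00000000e+00  1.00000000e+00]]
```

View pics/w1.png

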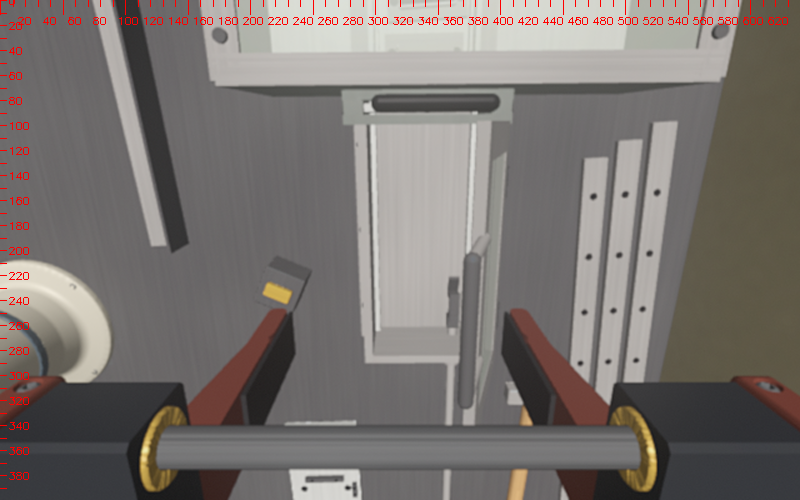

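```bash
python3 - <<'E'
from h import *
import pickle
np.set_printoptions(precision=1,suppress=True)
s,d=pickle.load(open("c0.pkl","rb")); w=pickle.load(open("w1.pkl","rb"))
print("gate",atz(w,296,82,216),atz(w,400,81,216))
for a,b,c in [((380,206),(422,208),(306,111)),((373,321),(375.5,202),(320,133))]:
    print("lid tri all",tri([(w,*a),(s,*b),(d,*c)]),"ws",tri([(w,*a),(s,*b)]),"wd",tri([(w,*a),(d,*c)]), [atz(w,*a,z) for z in (300,308)])
# lock rim top corners in the wrist
print("near outer: ",atz(w,283.5,100,105),atz(w,292.5,288,105))
print(proj(s,[[570,310,216]]))
E
```

```text
gate [515.7 308.6 216. ] [620.5 309.5 216. ]
lid tri all [588.7 209.3 310.2] ws [589.1 211.2 319.1] wd [589.8 207.1 308.6] [array([592.1, 204.2, 300. ]), array([590.6, 206.7, 308. ])]
lid tri all [590.2  94.  309.9] ws [589.8  94.8 311.2] wd [590.5  93.3 309.5] [array([591.8,  86.4, 300. ]), array([590.3,  92.3, 308. ])]
near outer:  [491.4 290.1 105. ] [496.6   4.5 105. ]
[[453.1 220.4]]
```

Emit:
carry_out(
  deltas=[
    [[0.025,0.03,0],[0,0,0]],
    [[0.026,0.031,0],[0,0,0]],
    [[0,0,0.03],[0,0,0]],
    [[0,0,0.03],[0,0,0]],
    [[0,0,0.03],[0,0,0]],
    [[0,0,0.025],[0,0,0]],
    [[0,0,0.015],[0,0,0]],
    [[0,0,0],[0,0,0]],
  ],
)

```text
time: 3.3
eef_pos: [587.7, 150.6, 291.0]
eef_rot: [3.141, 0.003, 0.001]
wrist_force: [0.4, 0.1, -0.5]
grip_width: 87.8
```

Emit:
carry_out(
  deltas=[
    [[0,0,0],[0,0,0]],
    [[0,0,0],[0,0,0]],
    [[0,0,0],[0,0,0]],
    [[0,0,0],[0,0,0]],
    [[0,0,0],[0,0,0]],
  ],
  gripper=0.0,
)

```text
time: 3.8
eef_pos: [589.6, 150.3, 293.1]
eef_rot: [-3.141, -0.001, -0.0]
wrist_force: [0.7, -0.1, 0.7]
grip_width: 51.3
```

Emit:
carry_out(
  deltas=[
    [[0,0,0],[0,0,0]],
    [[0,0,0],[0,0,0]],
    [[0,0,0],[0,0,0]],
    [[0,0,0],[0,0,0]],
    [[0,0,0],[0,0,0]],
    [[0,0,0],[0,0,0]],
    [[0,0,0],[0,0,0]],
  ],
)

```text
time: 4.5
eef_pos: [589.5, 150.3, 292.6]
eef_rot: [3.142, 0.0, 0.0]
wrist_force: [0.5, -0.4, -0.3]
grip_width: 11.1
```

```bash
python3 - <<'E'
import numpy as np
# lid arc rows : world deltas
def arc(t0,t1,n):
    t=np.linspace(t0,t1,n+1); x=-209*np.cos(t); z=209*np.sin(t)
    return [[round(a/1000,4),0,round(-b/1000,4)] for a,b in zip(np.diff(x),np.diff(z))]
for r in arc(1.24,0.015,16): print(r)
E
```

```text
[np.float64(-0.0149), 0, np.float64(0.0058)]
[np.float64(-0.0144), 0, np.float64(0.0069)]
[np.float64(-0.0139), 0, np.float64(0.008)]
[np.float64(-0.0132), 0, np.float64(0.009)]
[np.float64(-0.0125), 0, np.float64(0.01)]
[np.float64(-0.0117), 0, np.float64(0.0109)]
[np.float64(-0.0108), 0, np.float64(0.0118)]
[np.float64(-0.0099), 0, np.float64(0.0126)]
[np.float64(-0.0089), 0, np.float64(0.0133)]
[np.float64(-0.0078), 0, np.float64(0.0139)]
[np.float64(-0.0068), 0, np.float64(0.0145)]
[np.float64(-0.0056), 0, np.float64(0.015)]
[np.float64(-0.0045), 0, np.float64(0.0154)]
[np.float64(-0.0033), 0, np.float64(0.0157)]
[np.float64(-0.0021), 0, np.float64(0.0159)]
[np.float64(-0.0009), 0, np.float64(0.016)]
```

Emit:
carry_out(
  deltas=[
    [[-0.0149,0,0.0058],[0,0,0]],
    [[-0.0144,0,0.0069],[0,0,0]],
    [[-0.0139,0,0.008],[0,0,0]],
    [[-0.0132,0,0.009],[0,0,0]],
    [[-0.0125,0,0.01],[0,0,0]],
    [[-0.0117,0,0.0109],[0,0,0]],
    [[-0.0108,0,0.0118],[0,0,0]],
    [[-0.0099,0,0.0126],[0,0,0]],
  ],
)

```text
time: 5.3
eef_pos: [487.9, 149.8, 219.1]
eef_rot: [3.141, -0.003, -0.0]
wrist_force: [-1.5, -2.4, 5.8]
grip_width: 11.2
```

Emit:
carry_out(
  deltas=[
    [[-0.0089,0,0.0133],[0,0,0]],
    [[-0.0078,0,0.0139],[0,0,0]],
    [[-0.0068,0,0.0145],[0,0,0]],
    [[-0.0056,0,0.015],[0,0,0]],
    [[-0.0045,0,0.0154],[0,0,0]],
    [[-0.0033,0,0.0157],[0,0,0]],
    [[-0.0021,0,0.0159],[0,0,0]],
    [[-0.0009,0,0.016],[0,0,0]],
  ],
)

```text
time: 6.1
eef_pos: [443.4, 149.6, 96.2]
eef_rot: [3.139, 0.012, 0.001]
wrist_force: [-17.3, -3.6, 3.5]
grip_width: 10.9
```

Emit:
carry_out(
  deltas=[
    [[0,0,0],[0,0,0]],
    [[0,0,0],[0,0,0]],
    [[0,0,0],[0,0,0]],
  ],
)

```text
time: 6.4
eef_pos: [443.2, 149.5, 94.6]
eef_rot: [3.139, 0.014, 0.001]
wrist_force: [-14.7, -1.9, -4.5]
grip_width: 11.3
```

Emit:
carry_out(
  deltas=[
    [[0,0,0],[0,0,0]],
    [[0,0,0],[0,0,0]],
    [[0,0,0],[0,0,0]],
    [[0,0,0],[0,0,0]],
    [[0,0,0],[0,0,0]],
    [[0,0,-0.03],[0,0,0]],
    [[0,0,-0.04],[0,0,0]],
    [[0,0,-0.04],[0,0,0]],
  ],
  gripper=0.045,
)

```text
time: 7.2
eef_pos: [448.0, 150.2, 209.0]
eef_rot: [3.141, 0.001, -0.0]
wrist_force: [-0.2, -0.2, 0.4]
grip_width: 44.6
```

Emit:
carry_out(
  deltas=[
    [[0.01,0,-0.045],[0,0,0]],
    [[0.01,0,-0.045],[0,0,0]],
    [[0.01,0,-0.045],[0,0,0]],
    [[0.02,0,-0.045],[0,0,0]],
    [[0.02,0,-0.045],[0,0,0]],
    [[0.02,0,0],[0,0,0]],
    [[0,0,0],[0,0,0]],
  ],
  gripper=0.0878,
)

```text
time: 7.9
eef_pos: [540.4, 150.2, 432.7]
eef_rot: [-3.142, -0.001, -0.001]
wrist_force: [0.4, 0.5, -1.6]
grip_width: 87.9
```

```bash
python3 - <<'E'
from h import *
import pickle
w=read_camera("wrist"); pickle.dump(w,open("w2.pkl","wb")); crop(w,200,0,520,240,"w2"); print(read_state()["eef_pos"])
d=read_camera("side"); crop(d,230,80,390,210,"d3")
E
```

```text
[539.24084996 150.24931849 431.72387427]
```

View pics/w2.png

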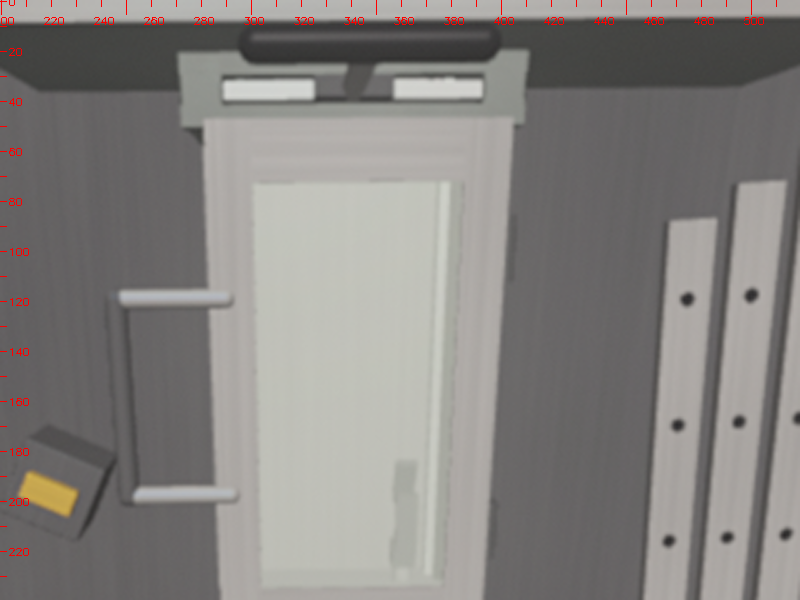

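View pics/d3.png

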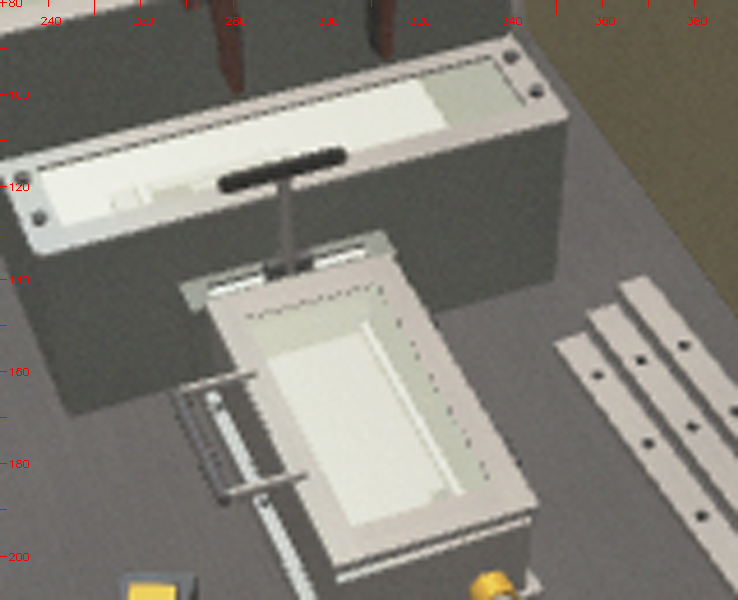

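```bash
python3 - <<'E'
from h import *
import pickle
np.set_printoptions(precision=1,suppress=True)
w=pickle.load(open("w2.pkl","rb"))
print("gate",atz(w,296,17,216),atz(w,400,16.5,216))
print("lid handle",atz(w,200+120/2.5,120,115),atz(w,200+127/2.5,199,115))
print("lid frame right edge",atz(w,405.3,47.5,112),atz(w,393,240,112),"left",atz(w,281,48,112),atz(w,288,240,112))
E
```

```text
gate [517.3 309.1 216. ] [620.2 309.5 216. ]
lid handle [443.5 203.7 115. ] [440.5  91.3 115. ]
lid frame right edge [651.8 294.5 112. ] [654.   24.8 112. ] left [491.2 293.9 112. ] [493.   24.9 112. ]
```

Emit:
carry_out(
  deltas=[
    [[0.007,-0.04,0],[0,0,-0.1428]],
    [[0,0,0],[0,0,-0.1428]],
    [[0,0,0],[0,0,-0.1428]],
    [[0,0,0],[0,0,-0.1428]],
    [[0,0,0],[0,0,-0.1428]],
    [[0,0,0],[0,0,-0.1428]],
    [[0,0,0],[0,0,-0.1428]],
    [[0,0,0],[0,0,-0.1428]],
  ],
)

```text
time: 8.8
eef_pos: [544.0, 190.3, 432.5]
eef_rot: [-3.14, 0.001, 1.149]
wrist_force: [-0.5, 0.9, -0.2]
grip_width: 87.5
```

Emit:
carry_out(
  deltas=[
    [[0,0,0],[0,0,-0.1428]],
    [[0,0,0],[0,0,-0.1428]],
    [[0,0,0],[0,0,-0.1428]],
    [[0.04,0.008,0],[0,0,0]],
    [[0.04,0.008,0],[0,0,0]],
    [[0.039,0.006,0],[0,0,0]],
    [[0,0,0.04],[0,0,0]],
    [[0,0,0.04],[0,0,0]],
  ],
)

```text
time: 9.6
eef_pos: [567.9, 311.6, 351.3]
eef_rot: [3.141, -0.001, 1.573]
wrist_force: [1.7, -0.3, 0.3]
grip_width: 87.7
```

Emit:
carry_out(
  deltas=[
    [[0,0,0.04],[0,0,0]],
    [[0,0,0.03],[0,0,0]],
    [[0,0,0],[0,0,0]],
  ],
)

```text
time: 9.9
eef_pos: [564.5, 308.4, 275.7]
eef_rot: [-3.131, 0.005, 1.571]
wrist_force: [-0.4, 0.6, -0.1]
grip_width: 87.8
```

```bash
python3 - <<'E'
from h import *
import pickle
w=read_camera("wrist"); pickle.dump(w,open("w3.pkl","wb")); crop(w,0,0,640,400,"w3"); print(read_state()["eef_pos"],read_state()["eef_rot"])
print(proj(w,[[517,309,216],[620,309,216],[569,309,216]]))
E
```

```text
[565.32995946 308.67274487 279.92597414] [-3.13561460e+00  2.82113304e-03  1.57116413e+00]
[[321.23473085 159.80645881]
 [320.67540543 297.41161943]
 [320.93464597 233.63329729]]
```

View pics/w3.png

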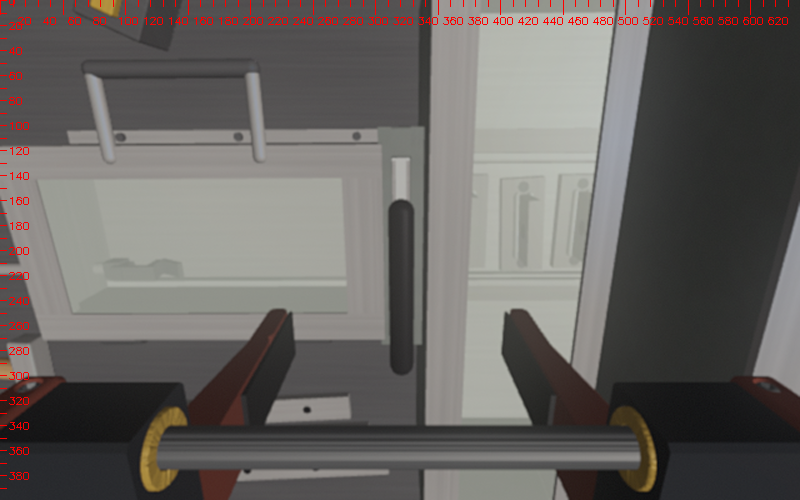

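Emit:
carry_out(
  deltas=[
    [[0,0.002,0.04],[0,0,0]],
    [[0,0,0.03],[0,0,0]],
    [[0,0,0.012],[0,0,0]],
    [[0,0,0],[0,0,0]],
    [[0,0,0],[0,0,0]],
    [[0,0,0],[0,0,0]],
    [[0,0,0],[0,0,0]],
    [[0,0,0],[0,0,0]],
  ],
  gripper=0.0,
)

```text
time: 10.75
eef_pos: [569.6, 309.4, 202.2]
eef_rot: [3.14, -0.001, 1.571]
wrist_force: [0.1, 0.3, -1.1]
grip_width: 27.7
```

Emit:
carry_out(
  deltas=[
    [[0,0,0],[0,0,0]],
    [[0,0,0],[0,0,0]],
    [[0,0,0],[0,0,0]],
    [[0,0,0],[0,0,0]],
    [[0,0,0],[0,0,0]],
    [[0,0,0],[0,0,0]],
  ],
)

```text
time: 11.35
eef_pos: [569.3, 309.7, 201.2]
eef_rot: [3.141, -0.001, 1.571]
wrist_force: [0.6, 4.4, 1.2]
grip_width: 12.9
```

Emit:
carry_out(
  deltas=[
    [[0,0,-0.008],[0,0,0]],
    [[0,0,-0.013],[0,0,0]],
    [[0,0,-0.013],[0,0,0]],
    [[0,0,-0.013],[0,0,0]],
    [[0,0,-0.013],[0,0,0]],
    [[0,0,-0.013],[0,0,0]],
    [[0,0,-0.008],[0,0,0]],
    [[0,0,0],[0,0,0]],
  ],
)

```text
time: 12.15
eef_pos: [569.3, 309.7, 281.2]
eef_rot: [-3.14, 0.0, 1.571]
wrist_force: [1.7, 4.2, -1.3]
grip_width: 13.3
```

Emit:
carry_out(
  deltas=[
    [[0,0,-0.001],[0,0,0]],
    [[0,0,0],[0,0,0]],
  ],
)

```text
time: 12.35
eef_pos: [569.3, 309.7, 281.2]
eef_rot: [-3.14, 0.0, 1.571]
wrist_force: [2.7, 6.5, -4.0]
grip_width: 13.4
```

```bash
python3 - <<'E'
from h import *
d=read_camera("side"); crop(d,200,60,360,180,"d4")
E
```

```text
(no output)
```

View pics/d4.png

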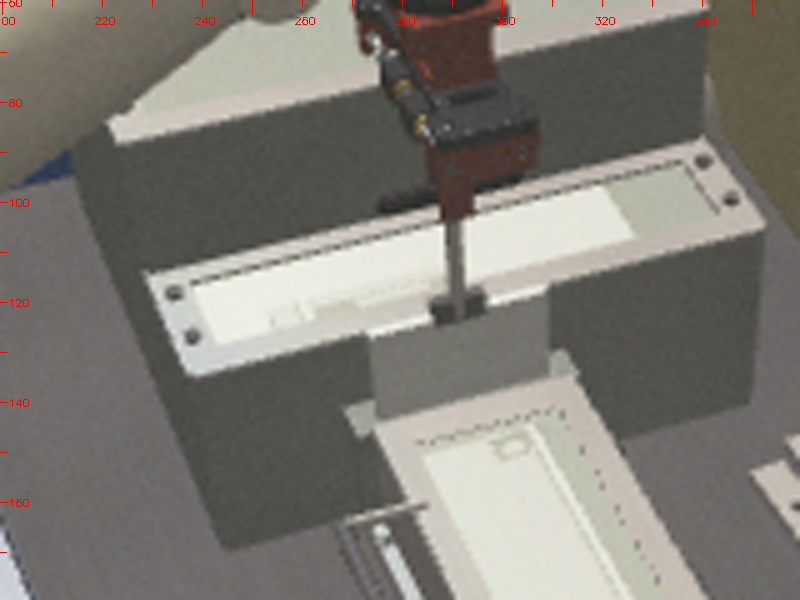

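Emit:
carry_out(
  deltas=[
    [[0,0,0],[0,0,0]],
    [[0,0,0],[0,0,0]],
    [[0,0,0],[0,0,0]],
    [[0,0,0],[0,0,0]],
    [[0,0,0],[0,0,0]],
    [[0,0,-0.03],[0,0,0]],
    [[0,0,-0.04],[0,0,0]],
    [[0,0,-0.02],[0,0,0]],
  ],
  gripper=0.05,
)

```text
time: 13.2
eef_pos: [569.0, 309.0, 376.8]
eef_rot: [3.138, -0.002, 1.571]
wrist_force: [0.0, -1.0, 0.7]
grip_width: 50.1
```

Emit:
carry_out(
  deltas=[
    [[-0.04,0,0],[0,0,0]],
    [[-0.045,0,0],[0,0,0]],
    [[-0.045,0,0],[0,0,0]],
    [[-0.045,0,0],[0,0,0]],
    [[-0.045,0,0],[0,0,0]],
    [[-0.045,0,0],[0,0,0]],
    [[-0.045,0,0],[0,0,0]],
    [[-0.045,0,0],[0,0,0]],
  ],
  gripper=0.0878,
)

```text
time: 14.0
eef_pos: [568.8, -47.6, 373.3]
eef_rot: [3.141, 0.0, 1.571]
wrist_force: [0.2, -0.0, -0.2]
grip_width: 88.2
```

Emit:
carry_out(
  deltas=[
    [[-0.045,0,0.01],[0,0,0]],
    [[-0.045,0,0.02],[0,0,0]],
    [[-0.045,0,0.03],[0,0,0]],
    [[-0.04,0,0.03],[0,0,0]],
    [[-0.03,0,0.02],[0,0,0]],
    [[0,0,0.0],[0,0,0]],
    [[0,0,0],[0,0,0]],
  ],
)

```text
time: 14.7
eef_pos: [568.9, -247.6, 264.7]
eef_rot: [-3.14, -0.001, 1.569]
wrist_force: [-0.7, -0.3, 0.6]
grip_width: 87.7
```

```bash
python3 - <<'E'
from h import *
import pickle
w=read_camera("wrist"); pickle.dump(w,open("w4.pkl","wb")); crop(w,0,0,640,400,"w4"); print(read_state()["eef_pos"],read_state()["eef_rot"])
E
```

```text
[ 569.38408346 -246.94451839  266.17224286] [3.14062446e+00 5.61933311e-05 1.57077712e+00]
```

View pics/w4.png

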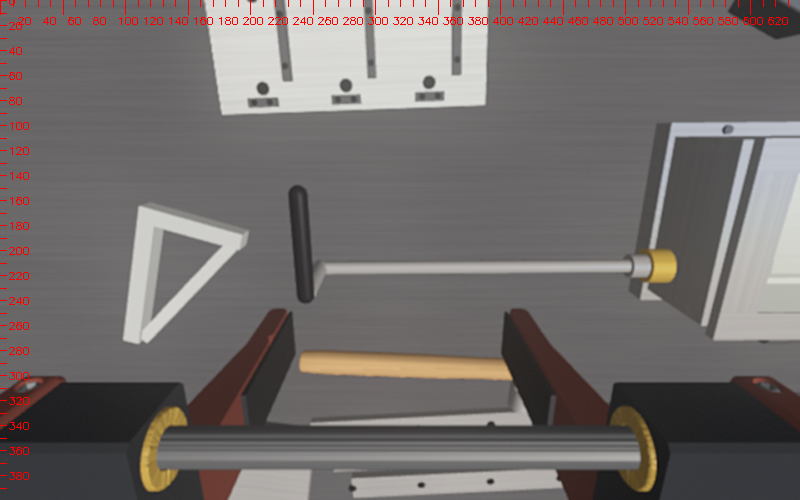

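```bash
python3 - <<'E'
from h import *
import pickle
np.set_printoptions(precision=1,suppress=True)
w=pickle.load(open("w4.pkl","rb"))
print(atz(w,237.6,148.8,111),atz(w,244,241.6,111)); print("rod",atz(w,262,214.5,93),atz(w,500,212.5,93))
for p in [(262,216),(300,216)]: print([atz(w,*p,z) for z in(80,111)])
print("sq",atz(w,197.5,187.5,20))
E
```

```text
[ 528.  -322.9  111. ] [ 620.9 -323.2  111. ]
rod [ 598.3 -306.8   93. ] [596.3 -60.7  93. ]
[array([ 604.5, -309.1,   80. ]), array([ 593.7, -303.7,  111. ])]
[array([ 604.5, -268.2,   80. ]), array([ 593.7, -266.4,  111. ])]
sq [ 588.3 -397.    20. ]
```

Emit:
carry_out(
  deltas=[
    [[-0.038,0.003,0],[0,0,0]],
    [[-0.038,0.002,0.02],[0,0,0]],
    [[0,0,0.04],[0,0,0]],
    [[0,0,0.04],[0,0,0]],
    [[0,0,0.04],[0,0,0]],
    [[0,0,0.033],[0,0,0]],
    [[0,0,0],[0,0,0]],
    [[0,0,0],[0,0,0]],
  ],
)

```text
time: 15.55
eef_pos: [575.2, -322.5, 94.2]
eef_rot: [3.14, 0.001, 1.572]
wrist_force: [-0.0, 0.6, 1.1]
grip_width: 87.5
```

Emit:
carry_out(
  deltas=[
    [[0,0,0],[0,0,0]],
    [[0,0,0],[0,0,0]],
    [[0,0,0],[0,0,0]],
    [[0,0,0],[0,0,0]],
    [[0,0,0],[0,0,0]],
    [[0,0,0],[0,0,0]],
    [[0,0,0],[0,0,0]],
    [[0,0,0],[0,0,0]],
  ],
  gripper=0.0,
)

```text
time: 16.35
eef_pos: [574.2, -323.4, 92.1]
eef_rot: [-3.141, -0.0, 1.571]
wrist_force: [-0.6, 0.6, -0.0]
grip_width: 27.4
```

Emit:
carry_out(
  deltas=[
    [[0,0,0],[0,0,0]],
    [[0,0,0],[0,0,0]],
    [[0,0,0],[0,0,0]],
    [[0,0,0],[0,0,0]],
  ],
)

```text
time: 16.75
eef_pos: [574.2, -322.9, 92.1]
eef_rot: [-3.141, -0.001, 1.571]
wrist_force: [-0.6, 2.4, 0.0]
grip_width: 13.2
```

Emit:
carry_out(
  deltas=[
    [[0.015,0,0],[0,0,0]],
    [[0.025,0,0],[0,0,0]],
    [[0.025,0,0],[0,0,0]],
    [[0.025,0,0],[0,0,0]],
    [[0.025,0,0],[0,0,0]],
    [[0.025,0,0],[0,0,0]],
    [[0.025,0,0],[0,0,0]],
    [[0.025,0,0],[0,0,0]],
  ],
)

```text
time: 17.55
eef_pos: [573.2, -132.8, 92.1]
eef_rot: [-3.14, 0.002, 1.57]
wrist_force: [-2.1, -3.8, -0.7]
grip_width: 13.5
```

Emit:
carry_out(
  deltas=[
    [[0.025,0,0],[0,0,0]],
    [[0.025,0,0],[0,0,0]],
    [[0.02,0,0],[0,0,0]],
    [[0.01,0,0],[0,0,0]],
    [[0.01,0,0],[0,0,0]],
    [[0.006,0,0],[0,0,0]],
    [[0.006,0,0],[0,0,0]],
    [[0,0,0],[0,0,0]],
  ],
)

```text
time: 18.35
eef_pos: [572.7, -48.1, 91.9]
eef_rot: [-3.139, 0.031, 1.559]
wrist_force: [-4.1, -53.9, -1.5]
grip_width: 13.2
```

Emit:
carry_out(
  deltas=[
    [[0.002,0,0],[0,0,0]],
    [[0,0,0],[0,0,0]],
  ],
)

```text
time: 18.55
eef_pos: [572.8, -47.6, 91.9]
eef_rot: [-3.139, 0.032, 1.557]
wrist_force: [-4.2, -60.7, -3.5]
grip_width: 14.6
```

```bash
python3 - <<'E'
from h import *
import pickle
w=read_camera("wrist"); pickle.dump(w,open("w5.pkl","wb")); crop(w,0,0,640,400,"w5"); 
d=read_camera("side"); crop(d,250,90,390,230,"d5");print(read_state())
E
```

```text
{'time': 18.65, 'q': array([-0.12294775,  0.03738307,  1.51827323, -0.03241701,  1.58452667,
       -1.68042556]), 'qvel': array([-0.00329375, -0.0005312 , -0.00113256, -0.00106297,  0.00051121,
       -0.00092838]), 'tau': array([ 34.61466193, -43.71926308, -40.64291239,  19.57242072,
         1.31078973,   0.10108184]), 'eef_pos': array([572.76433437, -47.9262169 ,  91.94601209]), 'eef_rot': array([-3.13945421,  0.03237374,  1.55704446]), 'wrist_force': array([ -4.04587072, -60.42484039,  -3.4400864 ]), 'moment': array([-9.67750105,  0.59808815,  0.13057806]), 'grip_width': 13.75461000082646}
```

View pics/w5.png

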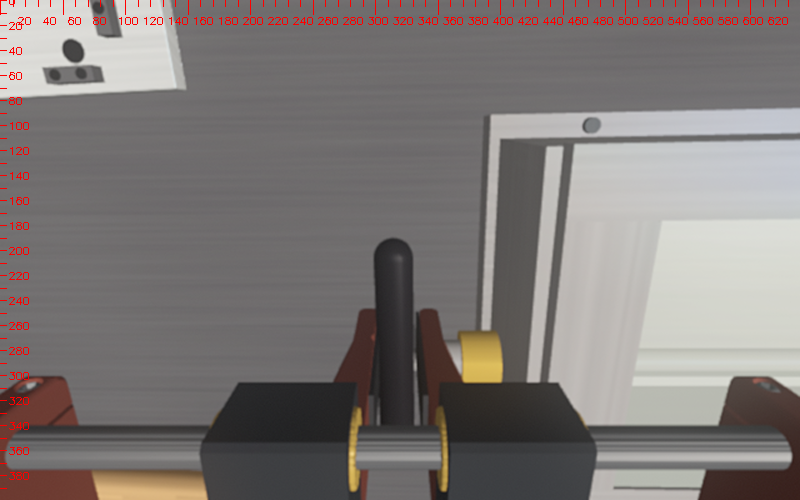

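View pics/d5.png

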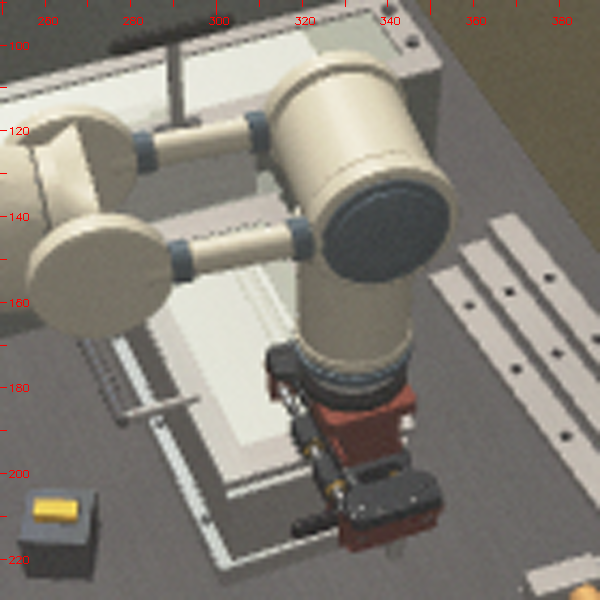

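```bash
python3 - <<'E'
from h import *
import pickle
np.set_printoptions(precision=1,suppress=True)
w=pickle.load(open("w5.pkl","rb")); w4=pickle.load(open("w4.pkl","rb"))
for z in (55,65,75,85,95): print(z,"gland top-left",atz(w,368,266,z),"right",atz(w,400,265,z)," w4 gland L,R",atz(w4,521,201,z),atz(w4,541,200,z),"bottom L",atz(w4,521,225,z))
print(tri([(w,368,266),(w4,521,201)]),tri([(w,400,265),(w4,541,200)]))
print("bar near end",atz(w,314,191,118))
print("rod line w4",[ (atz(w4,270,214.5,z),atz(w4,490,213,z)) for z in (50,60,70)])
print("wall edge w5 outer",atz(w,(478)/1.25,320/1.25,10),atz(w,390,95,10))
E
```

```text
55 gland top-left [591.1 -17.9  55. ] right [590.3   2.6  55. ]  w4 gland L,R [595.3 -17.7  55. ] [594.1   4.8  55. ] bottom L [624.5 -12.5  55. ]
65 gland top-left [585.9 -19.1  65. ] right [585.2   0.4  65. ]  w4 gland L,R [592.3 -23.9  65. ] [591.1  -2.   65. ] bottom L [620.7 -18.8  65. ]
75 gland top-left [580.7 -20.3  75. ] right [580.   -1.8  75. ]  w4 gland L,R [589.3 -30.1  75. ] [588.2  -8.8  75. ] bottom L [616.9 -25.1  75. ]
85 gland top-left [575.6 -21.5  85. ] right [574.9  -4.1  85. ]  w4 gland L,R [586.3 -36.3  85. ] [585.2 -15.6  85. ] bottom L [613.1 -31.5  85. ]
95 gland top-left [570.4 -22.7  95. ] right [569.7  -6.3  95. ]  w4 gland L,R [583.3 -42.5  95. ] [582.2 -22.4  95. ] bottom L [609.3 -37.8  95. ]
[594.7 -16.8  51.6] [592.4   3.6  54.8]
bar near end [524.  -48.9 118. ]
rod line w4 [(array([ 613.1, -304.9,   50. ]), array([611.4, -48.2,  50. ])), (array([ 609.7, -303.4,   60. ]), array([608. , -53.5,  60. ])), (array([ 606.2, -301.9,   70. ]), array([604.6, -58.8,  70. ]))]
wall edge w5 outer [605.7  -1.5  10. ] [485.8  -1.6  10. ]
```

Emit:
carry_out(
  deltas=[
    [[-0.015,0,0],[0,0,0]],
    [[-0.01,0,0],[0,0,0]],
    [[-0.01,0,0],[0,0,0]],
    [[-0.01,0,0],[0,0,0]],
    [[-0.01,0,0],[0,0,0]],
  ],
)

```text
time: 19.15
eef_pos: [573.1, -80.4, 91.7]
eef_rot: [-3.139, -0.006, 1.574]
wrist_force: [-5.6, 10.1, 2.6]
grip_width: 13.6
```

Emit:
carry_out(
  deltas=[
    [[-0.01,0,0],[0,0,0]],
    [[-0.01,0,0],[0,0,0]],
    [[-0.01,0,0],[0,0,0]],
  ],
)

```text
time: 19.45
eef_pos: [573.3, -110.1, 91.8]
eef_rot: [-3.139, -0.006, 1.574]
wrist_force: [-4.6, 12.3, 2.6]
grip_width: 13.0
```

Emit:
carry_out(
  deltas=[
    [[-0.01,0,0],[0,0,0]],
    [[-0.01,0,0],[0,0,0]],
    [[-0.01,0,0],[0,0,0]],
  ],
)

```text
time: 19.75
eef_pos: [573.4, -140.1, 91.8]
eef_rot: [-3.139, -0.006, 1.574]
wrist_force: [-5.3, 10.0, 0.9]
grip_width: 13.4
```

```bash
python3 - <<'E'
from h import *
import pickle
w=read_camera("wrist"); crop(w,300,0,640,400,"w6"); 
d=read_camera("scene"); crop(d,330,150,530,300,"s6");
E
```

```text
(no output)
```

View pics/s6.png

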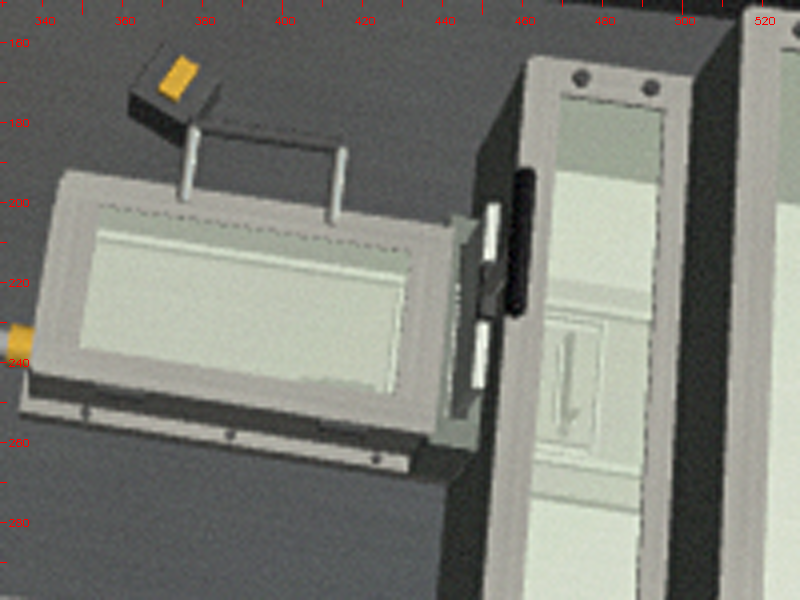

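Emit:
carry_out(
  deltas=[
    [[-0.02,0,0],[0,0,0]],
    [[-0.02,0,0],[0,0,0]],
    [[-0.02,0,0],[0,0,0]],
    [[-0.02,0,0],[0,0,0]],
    [[-0.02,0,0],[0,0,0]],
    [[-0.02,0,0],[0,0,0]],
    [[-0.02,0,0],[0,0,0]],
    [[-0.02,0,0],[0,0,0]],
  ],
)

```text
time: 20.65
eef_pos: [574.5, -300.3, 91.7]
eef_rot: [-3.14, -0.007, 1.574]
wrist_force: [-2.1, 11.2, 1.4]
grip_width: 13.1
```

Emit:
carry_out(
  deltas=[
    [[-0.014,0,0],[0,0,0]],
    [[-0.01,0,0],[0,0,0]],
    [[-0.008,0,0],[0,0,0]],
    [[-0.006,0,0],[0,0,0]],
    [[-0.004,0,0],[0,0,0]],
    [[0,0,0],[0,0,0]],
  ],
)

```text
time: 21.25
eef_pos: [574.7, -340.1, 91.7]
eef_rot: [-3.139, -0.01, 1.575]
wrist_force: [-4.2, 16.2, 3.0]
grip_width: 13.3
```

Emit:
carry_out(
  deltas=[
    [[-0.004,0,0],[0,0,0]],
    [[0,0,0],[0,0,0]],
    [[0,0,0],[0,0,0]],
  ],
)

```text
time: 21.55
eef_pos: [574.7, -340.1, 91.6]
eef_rot: [-3.138, -0.016, 1.578]
wrist_force: [-6.3, 28.3, 6.0]
grip_width: 13.2
```

Emit:
carry_out(
  deltas=[
    [[0.004,0,0],[0,0,0]],
    [[0,0,0],[0,0,0]],
    [[0,0,0],[0,0,0]],
    [[0,0,0],[0,0,0]],
    [[0,0,0],[0,0,0]],
    [[0,0,0],[0,0,0]],
    [[0,0,-0.03],[0,0,0]],
    [[0,0,-0.04],[0,0,0]],
  ],
  gripper=0.055,
)

```text
time: 22.35
eef_pos: [573.0, -345.8, 159.5]
eef_rot: [-3.136, -0.004, 1.57]
wrist_force: [1.3, -0.8, 1.5]
grip_width: 55.0
```

Emit:
carry_out(
  deltas=[
    [[0.02,0,-0.045],[0,0,0]],
    [[0.02,0,-0.045],[0,0,0]],
    [[0.02,0,-0.045],[0,0,0]],
    [[0.02,0,-0.045],[0,0,0]],
    [[0.03,0,-0.04],[0,0,0]],
    [[0.03,0,0],[0,0,0]],
    [[0,0,0],[0,0,0]],
  ],
  gripper=0.0878,
)

```text
time: 23.05
eef_pos: [574.7, -203.6, 385.6]
eef_rot: [3.136, 0.001, 1.574]
wrist_force: [0.6, -0.8, 0.6]
grip_width: 88.1
```

```bash
python3 - <<'E'
from h import *
import pickle
np.set_printoptions(precision=2,suppress=True)
w=read_camera("wrist"); pickle.dump(w,open("w7.pkl","wb"));crop(w,0,0,640,400,"w7"); print(read_state()["eef_pos"],read_state()["eef_rot"])
d=read_camera("side"); crop(d,230,70,390,220,"d7");
E
```

```text
[ 574.52 -205.26  383.48] [3.14 0.   1.57]
```

View pics/w7.png

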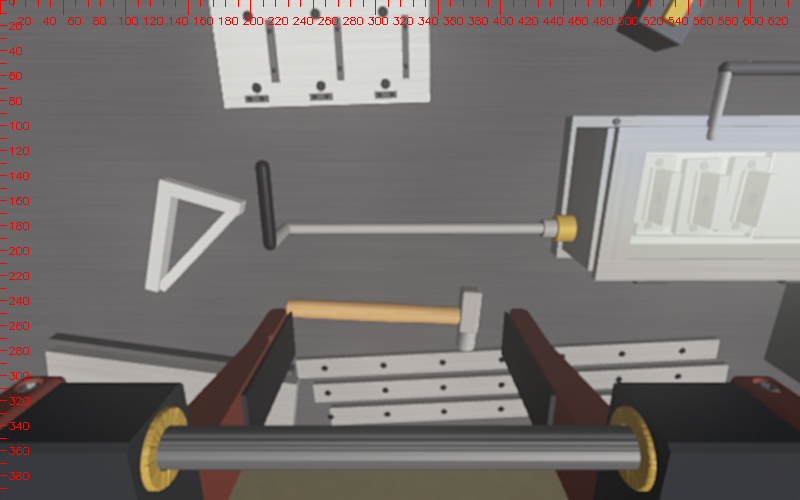

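View pics/d7.png

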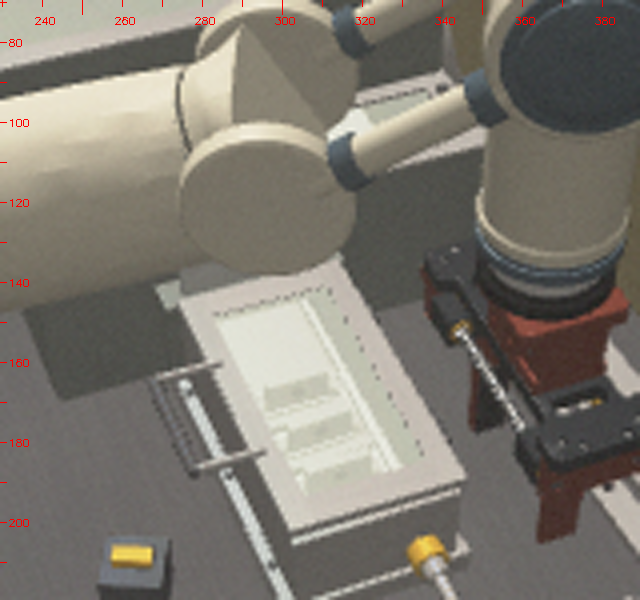

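Emit:
carry_out(
  deltas=[
    [[0.04,-0.001,0],[0,0,0]],
    [[0.045,-0.001,0],[0,0,0]],
    [[0.045,-0.001,0],[0,0,0]],
    [[0.045,-0.001,0],[0,0,0]],
    [[0.045,-0.001,0],[0,0,0]],
    [[0.045,0,0],[0,0,0]],
    [[0.045,0,0],[0,0,0]],
    [[0.045,0,0],[0,0,0]],
  ],
)

```text
time: 23.95
eef_pos: [569.6, 149.0, 380.4]
eef_rot: [-3.139, 0.001, 1.569]
wrist_force: [-0.0, 0.3, 0.1]
grip_width: 87.9
```

Emit:
carry_out(
  deltas=[
    [[0.045,0,0],[0,0,0]],
    [[0.045,0,0],[0,0,0]],
    [[0.045,0,0],[0,0,0]],
    [[0.025,0,0],[0,0,0]],
    [[0,0,0],[0,0,0]],
    [[0,0,0],[0,0,0]],
  ],
)

```text
time: 24.55
eef_pos: [570.1, 307.8, 380.3]
eef_rot: [-3.139, 0.002, 1.57]
wrist_force: [-0.3, 0.0, -0.3]
grip_width: 87.8
```

Emit:
carry_out(
  deltas=[
    [[0.002,0,0.04],[0,0,0]],
    [[0,0,0.04],[0,0,0]],
    [[0,0,0.02],[0,0,0]],
    [[0,0,0],[0,0,0]],
    [[0,0,0],[0,0,0]],
    [[0,0,0],[0,0,0]],
    [[0,0,0],[0,0,0]],
    [[0,0,0],[0,0,0]],
  ],
  gripper=0.0,
)

```text
time: 25.35
eef_pos: [569.7, 310.7, 283.8]
eef_rot: [3.139, -0.001, 1.571]
wrist_force: [-0.6, 0.6, -0.6]
grip_width: 26.9
```

Emit:
carry_out(
  deltas=[
    [[0,0,0],[0,0,0]],
    [[0,0,0],[0,0,0]],
    [[0,0,0],[0,0,0]],
    [[0,0,0],[0,0,0]],
    [[0,0,0],[0,0,0]],
    [[0,0,0],[0,0,0]],
  ],
)

```text
time: 25.95
eef_pos: [569.4, 309.9, 282.6]
eef_rot: [3.141, 0.001, 1.57]
wrist_force: [-0.1, -4.7, 3.1]
grip_width: 13.0
```

Emit:
carry_out(
  deltas=[
    [[0,0,0.01],[0,0,0]],
    [[0,0,0.012],[0,0,0]],
    [[0,0,0.012],[0,0,0]],
    [[0,0,0.012],[0,0,0]],
    [[0,0,0.012],[0,0,0]],
    [[0,0,0.012],[0,0,0]],
    [[0,0,0.011],[0,0,0]],
    [[0,0,0.002],[0,0,0]],
  ],
)

```text
time: 26.75
eef_pos: [569.6, 309.9, 200.9]
eef_rot: [3.139, 0.0, 1.57]
wrist_force: [-2.8, -5.8, 13.2]
grip_width: 13.0
```

Emit:
carry_out(
  deltas=[
    [[0,0,0.001],[0,0,0]],
    [[0,0,0],[0,0,0]],
  ],
)

```text
time: 26.95
eef_pos: [569.6, 309.9, 200.9]
eef_rot: [3.139, -0.0, 1.57]
wrist_force: [-2.5, -6.2, 9.1]
grip_width: 13.3
```

Emit:
carry_out(
  deltas=[
    [[0,0,0],[0,0,0]],
    [[0,0,0],[0,0,0]],
    [[0,0,0],[0,0,0]],
    [[0,0,0],[0,0,0]],
    [[0,0,0],[0,0,0]],
    [[0,0,-0.04],[0,0,0]],
    [[0,0,-0.04],[0,0,0]],
    [[0,0,-0.04],[0,0,0]],
  ],
  gripper=0.055,
)

```text
time: 27.75
eef_pos: [568.9, 310.7, 319.2]
eef_rot: [-3.141, 0.0, 1.571]
wrist_force: [0.0, 0.7, 0.1]
grip_width: 55.1
```

Emit:
carry_out(
  deltas=[
    [[-0.045,0,0],[0,0,0]],
    [[-0.045,0,0],[0,0,0]],
    [[-0.04,-0.02,0],[0,0,0]],
    [[-0.03,-0.035,0],[0,0,0]],
    [[0,-0.04,0],[0,0,0]],
    [[0,-0.03,0],[0,0,0]],
    [[0,0,0],[0,0,0.1428]],
    [[0,0,0],[0,0,0.1428]],
  ],
)

```text
time: 28.55
eef_pos: [443.5, 150.7, 319.0]
eef_rot: [3.14, -0.001, 1.28]
wrist_force: [-0.9, 0.3, -0.6]
grip_width: 54.9
```

Emit:
carry_out(
  deltas=[
    [[0,0,0],[0,0,0.1428]],
    [[0,0,0],[0,0,0.1428]],
    [[0,0,0],[0,0,0.1428]],
    [[0,0,0],[0,0,0.1428]],
    [[0,0,0],[0,0,0.1428]],
    [[0,0,0],[0,0,0.1428]],
    [[0,0,0],[0,0,0.1428]],
    [[0,0,0],[0,0,0.1428]],
  ],
)

```text
time: 29.35
eef_pos: [444.3, 150.8, 318.2]
eef_rot: [-3.141, -0.0, 0.137]
wrist_force: [0.1, -0.4, -0.4]
grip_width: 54.8
```

Emit:
carry_out(
  deltas=[
    [[0,0,0],[0,0,0.1428]],
    [[0,0,0],[0,0,0]],
    [[0,0,0],[0,0,0]],
  ],
)

```text
time: 29.65
eef_pos: [444.2, 150.7, 318.2]
eef_rot: [-3.142, 0.0, 0.004]
wrist_force: [0.3, 0.5, 0.6]
grip_width: 54.8
```

```bash
python3 - <<'E'
from h import *
import pickle
np.set_printoptions(precision=2,suppress=True)
w=read_camera("wrist"); pickle.dump(w,open("w8.pkl","wb"));crop(w,160,0,640,400,"w8"); print(read_state()["eef_pos"],read_state()["eef_rot"])
E
```

```text
[444.25 150.72 318.21] [-3.14 -0.    0.  ]
```

View pics/w8.png

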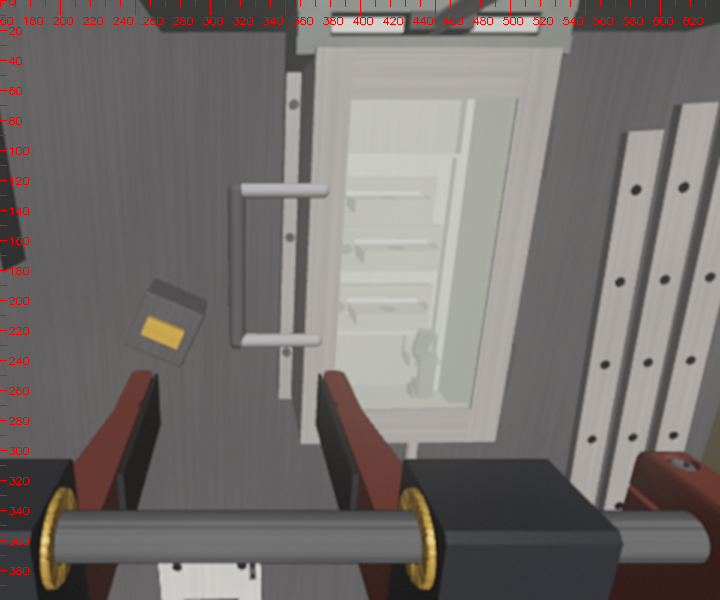

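Emit:
carry_out(
  deltas=[
    [[0,0,0.045],[0,0,0]],
    [[0,0,0.045],[0,0,0]],
    [[0,0,0.045],[0,0,0]],
    [[0,0,0.04],[0,0,0]],
    [[0,0,0.03],[0,0,0]],
    [[0,0,0.015],[0,0,0]],
    [[0,0,0],[0,0,0]],
    [[0,0,0],[0,0,0]],
  ],
)

```text
time: 30.5
eef_pos: [444.9, 150.8, 99.7]
eef_rot: [-3.141, -0.002, 0.001]
wrist_force: [-0.1, 0.1, 0.6]
grip_width: 54.9
```

Emit:
carry_out(
  deltas=[
    [[0,0,0],[0,0,0]],
    [[0,0,0],[0,0,0]],
    [[0,0,0],[0,0,0]],
    [[0,0,0],[0,0,0]],
    [[0,0,0],[0,0,0]],
    [[0,0,0],[0,0,0]],
    [[0,0,0],[0,0,0]],
    [[0,0,0],[0,0,0]],
  ],
  gripper=0.0,
)

```text
time: 31.3
eef_pos: [443.5, 150.7, 97.9]
eef_rot: [3.141, 0.002, 0.0]
wrist_force: [-5.0, -0.5, 1.7]
grip_width: 11.3
```

```bash
python3 - <<'E'
import numpy as np
t=np.linspace(0.019,1.85,25); x=-209*np.cos(t); z=209*np.sin(t)
for a,b in zip(np.diff(x),np.diff(z)): print("[[%.4f, 0, %.4f], [0, 0, 0]],"%(a/1000,-b/1000))
E
```

```text
[[0.0009, 0, -0.0159], [0, 0, 0]],
[[0.0021, 0, -0.0158], [0, 0, 0]],
[[0.0033, 0, -0.0156], [0, 0, 0]],
[[0.0045, 0, -0.0153], [0, 0, 0]],
[[0.0057, 0, -0.0149], [0, 0, 0]],
[[0.0068, 0, -0.0144], [0, 0, 0]],
[[0.0079, 0, -0.0139], [0, 0, 0]],
[[0.0089, 0, -0.0132], [0, 0, 0]],
[[0.0099, 0, -0.0125], [0, 0, 0]],
[[0.0108, 0, -0.0117], [0, 0, 0]],
[[0.0117, 0, -0.0109], [0, 0, 0]],
[[0.0125, 0, -0.0100], [0, 0, 0]],
[[0.0132, 0, -0.0090], [0, 0, 0]],
[[0.0138, 0, -0.0079], [0, 0, 0]],
[[0.0144, 0, -0.0069], [0, 0, 0]],
[[0.0149, 0, -0.0058], [0, 0, 0]],
[[0.0153, 0, -0.0046], [0, 0, 0]],
[[0.0156, 0, -0.0034], [0, 0, 0]],
[[0.0158, 0, -0.0022], [0, 0, 0]],
[[0.0159, 0, -0.0010], [0, 0, 0]],
[[0.0159, 0, 0.0002], [0, 0, 0]],
[[0.0159, 0, 0.0014], [0, 0, 0]],
[[0.0157, 0, 0.0026], [0, 0, 0]],
[[0.0155, 0, 0.0038], [0, 0, 0]],
```

Emit:
carry_out(
  deltas=[
    [[0.0009,0,-0.0159],[0,0,0]],
    [[0.0021,0,-0.0158],[0,0,0]],
    [[0.0033,0,-0.0156],[0,0,0]],
    [[0.0045,0,-0.0153],[0,0,0]],
    [[0.0057,0,-0.0149],[0,0,0]],
    [[0.0068,0,-0.0144],[0,0,0]],
    [[0.0079,0,-0.0139],[0,0,0]],
    [[0.0089,0,-0.0132],[0,0,0]],
  ],
)

```text
time: 32.1
eef_pos: [484.7, 150.9, 218.4]
eef_rot: [-3.141, 0.0, 0.0]
wrist_force: [0.7, 1.9, -8.4]
grip_width: 10.9
```

Emit:
carry_out(
  deltas=[
    [[0.0099,0,-0.0125],[0,0,0]],
    [[0.0108,0,-0.0117],[0,0,0]],
    [[0.0117,0,-0.0109],[0,0,0]],
    [[0.0125,0,-0.01],[0,0,0]],
    [[0.0132,0,-0.009],[0,0,0]],
    [[0.0138,0,-0.0079],[0,0,0]],
    [[0.0144,0,-0.0069],[0,0,0]],
    [[0.0149,0,-0.0058],[0,0,0]],
  ],
)

```text
time: 32.9
eef_pos: [585.1, 151.4, 294.8]
eef_rot: [-3.14, -0.0, 0.001]
wrist_force: [-5.0, 3.4, -0.0]
grip_width: 11.2
```

Emit:
carry_out(
  deltas=[
    [[0.0153,0,-0.0046],[0,0,0]],
    [[0.0156,0,-0.0034],[0,0,0]],
    [[0.0158,0,-0.0022],[0,0,0]],
    [[0.0159,0,-0.001],[0,0,0]],
    [[0.0159,0,0.0002],[0,0,0]],
    [[0.0159,0,0.0014],[0,0,0]],
    [[0.0157,0,0.0026],[0,0,0]],
    [[0.0155,0,0.0038],[0,0,0]],
  ],
)

```text
time: 33.7
eef_pos: [711.2, 151.2, 298.6]
eef_rot: [-3.14, -0.003, 0.001]
wrist_force: [-5.6, 1.1, 0.7]
grip_width: 11.2
```

Emit:
carry_out(
  deltas=[
    [[0,0,0],[0,0,0]],
    [[0,0,0],[0,0,0]],
    [[0,0,0],[0,0,0]],
    [[0,0,0],[0,0,0]],
    [[0,0,0],[0,0,0]],
    [[0,0,-0.025],[0,0,0]],
    [[0,0,-0.025],[0,0,0]],
    [[-0.03,0,0],[0,0,0]],
  ],
  gripper=0.05,
)

```text
time: 34.5
eef_pos: [687.1, 151.0, 344.5]
eef_rot: [-3.141, -0.004, -0.001]
wrist_force: [-0.0, -0.6, 0.2]
grip_width: 50.1
```

Emit:
carry_out(
  deltas=[
    [[-0.045,0,0],[0,0,0]],
    [[-0.045,0,0],[0,0,0]],
    [[-0.045,0,0],[0,0,0]],
    [[-0.045,0,0],[0,0,0]],
    [[0,0,0],[0,0,-0.1428]],
    [[0,0,0],[0,0,-0.1428]],
    [[0,0,0],[0,0,-0.1428]],
    [[0,0,0],[0,0,-0.1428]],
  ],
)

```text
time: 35.3
eef_pos: [500.6, 150.6, 345.6]
eef_rot: [3.141, -0.001, 0.577]
wrist_force: [0.1, 0.1, 0.7]
grip_width: 50.0
```

Emit:
carry_out(
  deltas=[
    [[0,0,0],[0,0,-0.1428]],
    [[0,0,0],[0,0,-0.1428]],
    [[0,0,0],[0,0,-0.1428]],
    [[0,0,0],[0,0,-0.1428]],
    [[0,0,0],[0,0,-0.1428]],
    [[0,0,0],[0,0,-0.1428]],
    [[0,0,0],[0,0,-0.1428]],
    [[0,0,0],[0,0,0]],
  ],
)

```text
time: 36.1
eef_pos: [500.8, 150.6, 345.4]
eef_rot: [3.141, -0.0, 1.572]
wrist_force: [-0.3, 0.1, 0.3]
grip_width: 50.3
```

```bash
python3 - <<'E'
from h import *
import pickle
np.set_printoptions(precision=2,suppress=True)
w=read_camera("wrist"); pickle.dump(w,open("w9.pkl","wb"));crop(w,0,0,640,400,"w9"); print(read_state()["eef_pos"],read_state()["eef_rot"])
crop(w,160,80,480,320,"w9b")
E
```

```text
[500.89 150.61 345.4 ] [ 3.14 -0.    1.57]
```

View pics/w9.png

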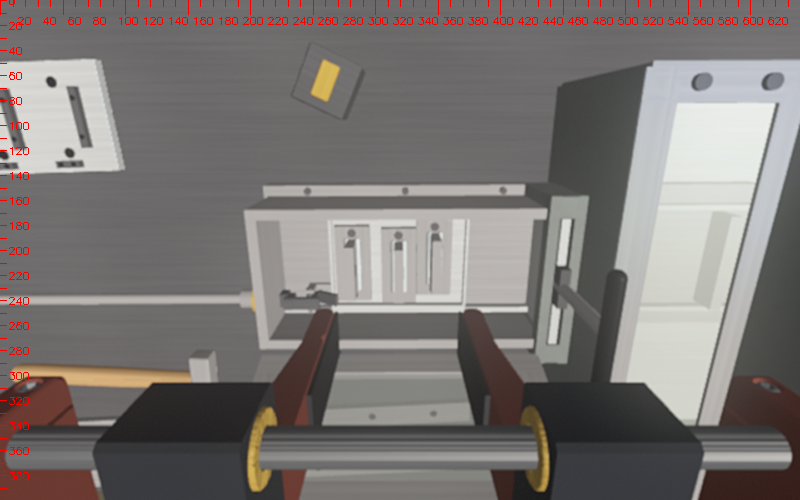

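View pics/w9b.png

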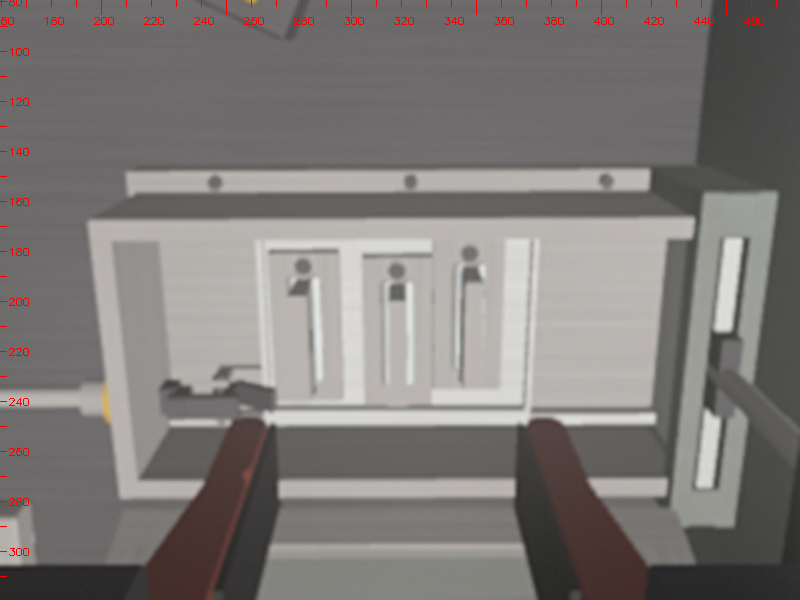

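Emit:
carry_out(
  deltas=[
    [[-0.01,0.03,0.04],[0,0,0]],
    [[-0.01,0.03,0.045],[0,0,0]],
    [[0,0,0],[0,0,0]],
    [[0,0,0],[0,0,0]],
  ],
  gripper=0.0878,
)

```text
time: 36.55
eef_pos: [557.3, 131.6, 264.0]
eef_rot: [-3.138, 0.0, 1.568]
wrist_force: [-0.2, 0.3, 1.1]
grip_width: 78.7
```

```bash
python3 - <<'E'
from h import *
import pickle
np.set_printoptions(precision=2,suppress=True)
w=read_camera("wrist"); pickle.dump(w,open("w10.pkl","wb")); print(read_state()["eef_pos"],read_state()["eef_rot"])
crop(w,200,100,440,280,"w10")
E
```

```text
[557.5  131.93 266.28] [ 3.14 -0.    1.57]
```

View pics/w10.png

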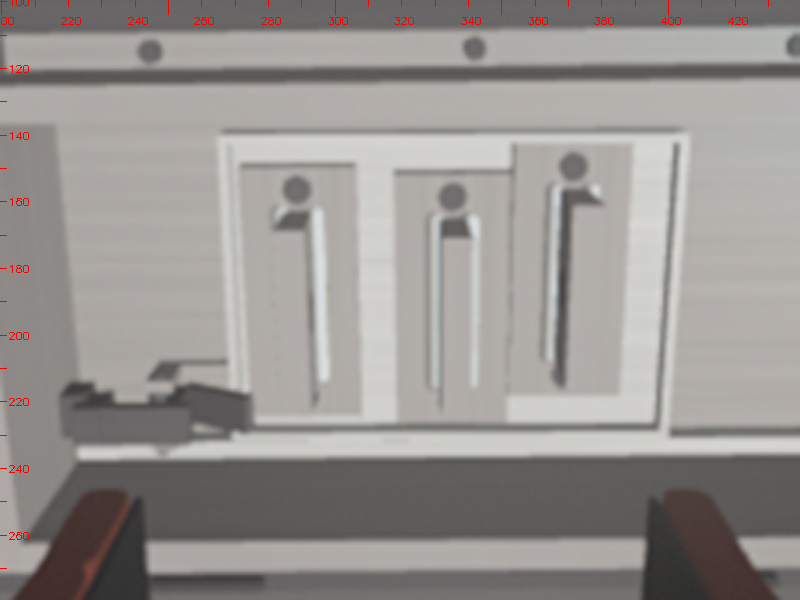

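```bash
python3 - <<'E'
from h import *
import pickle
np.set_printoptions(precision=1,suppress=True)
w=pickle.load(open("w10.pkl","rb"))
B={"L":((272,149.2),(306.8,149.2),(275,224.5),(308.6,224.5),(281.9,169),(292.4,169)),
"M":((318.2,151),(353.6,151.3),(319,227),(352,226.9),(332,171.5),(342.5,171.5)),
"R":((353.9,143),(389.9,143),(352,218.6),(386,218.6),(370.4,161.5),(381.5,161.5))}
for k,b in B.items():
    P=[atz(w,*p,40) for p in b[:4]]; Q=[atz(w,*p,76) for p in b[4:]]
    c=sum(P)/4; n=(P[0]+P[1])/2; f=(P[2]+P[3])/2; a=f-n
    print(k,"base c",c[:2],"len",np.linalg.norm(a),"width",np.linalg.norm(P[1]-P[0]),np.linalg.norm(P[3]-P[2]),"yaw",np.arctan2(a[1],a[0]),"web near",((Q[0]+Q[1])/2)[:2],"webw",np.linalg.norm(Q[1]-Q[0]))
E
```

```text
L base c [571.6  98.1] len 90.5610453671437 width 39.24807202967957 40.58647532574307 yaw 0.0043141150838382405 web near [541.8  98.1] webw 10.93300134608593
M base c [574.4 150.8] len 91.51781337024215 width 39.98637600823455 39.93854240678512 yaw 0.008108262086938137 web near [544.6 150.3] webw 10.953431657426242
R base c [564.6 190.9] len 89.90165322070011 width 40.35643411798186 40.81749018482562 yaw 0.006547599933710326 web near [534.1 190.1] webw 11.472932957895004
```

Emit:
carry_out(
  deltas=[
    [[0.03,0.004,0],[0,0,0]],
    [[0.0286,0.003,0],[0,0,0]],
    [[0,0,0.03],[0,0,0]],
    [[0,0,0.03],[0,0,0]],
    [[0,0,0.03],[0,0,0]],
    [[0,0,0.03],[0,0,0]],
    [[0,0,0.02],[0,0,0]],
    [[0,0,0],[0,0,0]],
  ],
  gripper=0.026,
)

```text
time: 37.4
eef_pos: [563.7, 190.8, 124.5]
eef_rot: [-3.14, 0.0, 1.57]
wrist_force: [-0.6, -1.1, 0.4]
grip_width: 27.0
```

```bash
python3 - <<'E'
from h import *
import pickle
np.set_printoptions(precision=2,suppress=True)
w=read_camera("wrist"); pickle.dump(w,open("w11.pkl","wb")); print(read_state()["eef_pos"],read_state()["eef_rot"],read_state()["grip_width"])
crop(w,120,130,520,400,"w11")
E
```

```text
[564.58 190.92 126.61] [ 3.14 -0.    1.57] 26.580317521398452
```

View pics/w11.png

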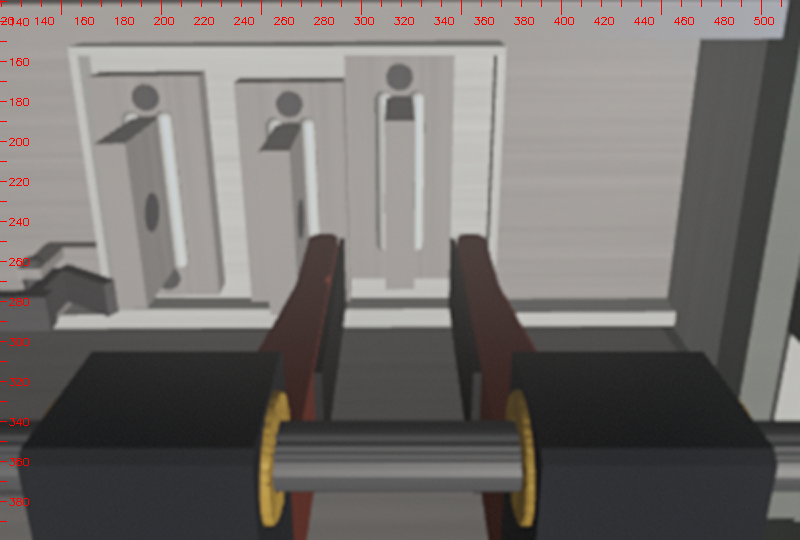

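Emit:
carry_out(
  deltas=[
    [[0,0,0.03],[0,0,0]],
    [[0,0,0.03],[0,0,0]],
    [[0,0,0.02],[0,0,0]],
    [[0,0,0],[0,0,0]],
  ],
)

```text
time: 37.85
eef_pos: [564.4, 190.5, 44.9]
eef_rot: [-3.14, 0.0, 1.571]
wrist_force: [0.3, 0.4, 0.1]
grip_width: 26.4
```

Emit:
carry_out(
  deltas=[
    [[0,0,0],[0,0,0]],
    [[0,0,0],[0,0,0]],
    [[0,0,0],[0,0,0]],
    [[0,0,0],[0,0,0]],
    [[0,0,0],[0,0,0]],
    [[0,0,-0.02],[0,0,0]],
    [[0,0,-0.02],[0,0,0]],
    [[0,0,0],[0,0,0]],
  ],
  gripper=0.0,
)

```text
time: 38.65
eef_pos: [566.6, 190.8, 88.7]
eef_rot: [3.136, -0.001, 1.571]
wrist_force: [0.1, 0.7, -2.1]
grip_width: 10.0
```

Emit:
carry_out(
  deltas=[
    [[0,0,-0.04],[0,0,0]],
    [[0,0,-0.045],[0,0,0]],
    [[-0.02,0,-0.045],[0,0,0]],
    [[-0.03,0,-0.04],[0,0,0]],
    [[-0.035,-0.01,-0.03],[0,0,0]],
    [[-0.045,-0.01,0],[0,0,0]],
    [[-0.045,-0.01,0],[0,0,0]],
    [[-0.045,-0.01,0],[0,0,0]],
  ],
)

```text
time: 39.45
eef_pos: [524.3, -31.2, 284.2]
eef_rot: [-3.141, 0.0, 1.571]
wrist_force: [1.1, 0.0, -2.3]
grip_width: 10.1
```

Emit:
carry_out(
  deltas=[
    [[-0.045,-0.01,0],[0,0,0]],
    [[-0.045,-0.01,0],[0,0,0]],
    [[-0.045,0,0],[0,0,0]],
    [[-0.045,0,0],[0,0,0]],
    [[-0.045,0,0],[0,0,0]],
    [[-0.035,0,0],[0,0,0]],
    [[0,0,0],[0,0,0]],
    [[0,0,0],[0,0,0]],
  ],
)

```text
time: 40.25
eef_pos: [504.6, -290.1, 283.5]
eef_rot: [-3.14, -0.002, 1.569]
wrist_force: [0.6, 1.1, -3.0]
grip_width: 9.9
```

```bash
python3 - <<'E'
from h import *
import pickle
np.set_printoptions(precision=2,suppress=True)
w=read_camera("wrist"); pickle.dump(w,open("w12.pkl","wb")); print(read_state()["eef_pos"],read_state()["eef_rot"],read_state()["grip_width"])
crop(w,0,0,640,400,"w12")
E
```

```text
[ 504.84 -289.2   284.05] [-3.14 -0.    1.57] 9.790572433191999
```

View pics/w12.png

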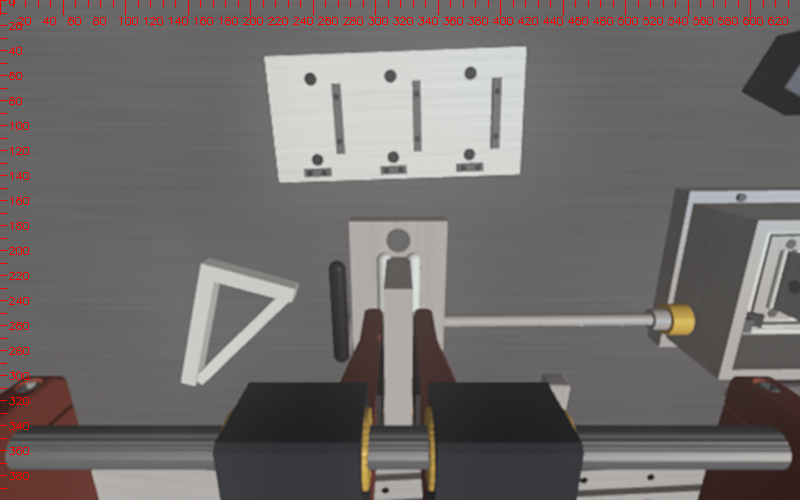

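```bash
python3 - <<'E'
from h import *
import pickle
w=pickle.load(open("w12.pkl","rb"))
crop(w,205,30,325,150,"w12a",5); crop(w,315,30,435,150,"w12b",5)
E
```

```text
(no output)
```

View pics/w12a.png

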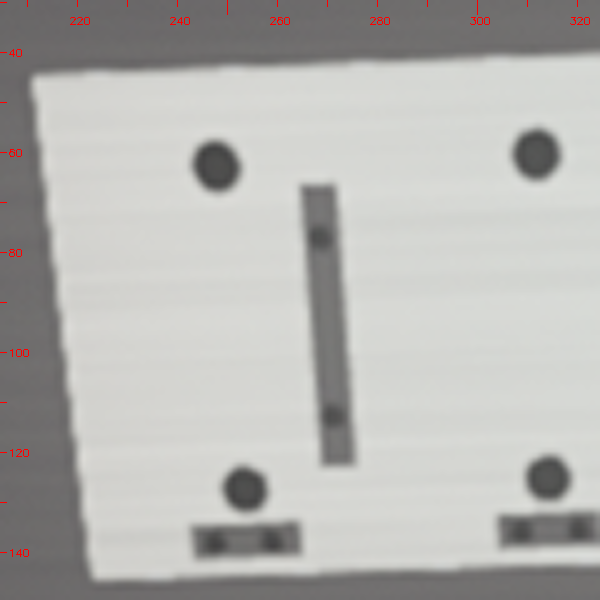

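View pics/w12b.png

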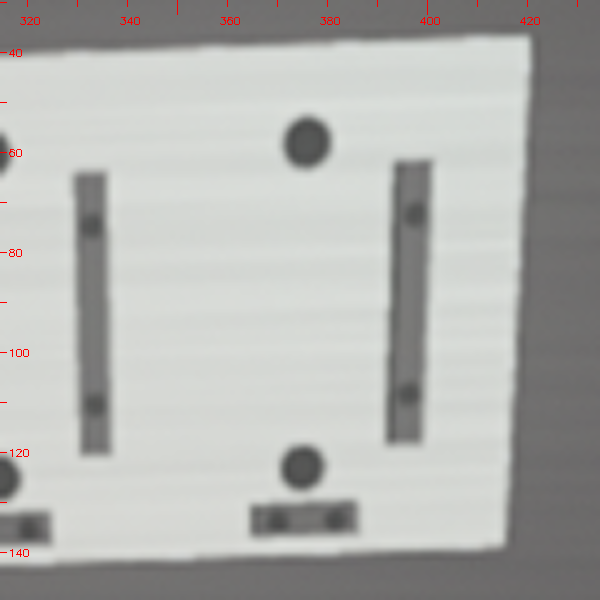

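```bash
cat > fix.py <<'E'
from h import *
import pickle
np.set_printoptions(precision=4,suppress=True)
w=pickle.load(open("w12.pkl","rb"))
F=[((264.7,66.7),(268.7,122.7),20),((329.1,64.1),(330.7,120.5),13),((393.3,61.7),(391.7,118.1),12)]
S=[((242.9,134.9),(264.1,133.7)),((304.1,132.7),(324.5,132.1)),((364.3,130.7),(385.9,129.5))]
C=[atz(w,*p,12) for p in [(210.9,44.7),(222.9,145.5),(420.5,36.9),(415.5,138.9)]]
def yaw(v): return np.arctan2(v[1],v[0])
print("corners",[c[:2] for c in C]); print("yaws",yaw(C[1]-C[0]),yaw(C[3]-C[2]),yaw(C[2]-C[0])-np.pi/2,yaw(C[3]-C[1])-np.pi/2, "size",np.linalg.norm(C[1]-C[0]),np.linalg.norm(C[2]-C[0]),np.linalg.norm(C[3]-C[1]))
E
cat >> fix.py <<'E'
FP=[[atz(w,*f[0],f[2])[:2],atz(w,*f[1],f[2])[:2]] for f in F]; SP=[[atz(w,*p,12)[:2] for p in s] for s in S]
print("fence yaw",[yaw(b-a) for a,b in FP],"len",[np.linalg.norm(b-a) for a,b in FP]); print("stop yaw",[yaw(b-a)-np.pi/2 for a,b in SP])
from scipy.optimize import least_squares
# unknown: yaw, bay1 centre; residual normal distances
def res(p):
    t,x,y=p; ex=np.array([np.cos(t),np.sin(t)]); ey=np.array([-ex[1],ex[0]]); r=[]
    for i in range(3):
        c=np.array([x,y])+(i-1)*75*ey
        r+=[(q-c)@ey-20 for q in FP[i]]+[(q-c)@ex-45 for q in SP[i]]
    return r
s=least_squares(res,[.035,415,-290]); print(s.x,np.array(s.fun)); t,x,y=s.x
for i in range(3): print("bay",i,x-np.sin(t)*75*(i-1),y+np.cos(t)*75*(i-1))
E
python3 fix.py
```

```text
corners [array([ 360.1605, -414.97  ]), array([ 476.0528, -410.9681]), array([ 352.121 , -172.8995]), array([ 468.0351, -168.7211])]
yaws 0.03451757239013174 0.03603140934396018 0.03319924834057364 0.033085191069490705 size 115.96140521446871 242.20400960863955 242.37963677838368
fence yaw [np.float64(0.028690557471558794), np.float64(0.03956465258909133), np.float64(0.035287763729844136)] len [np.float64(63.11128231982856), np.float64(64.377308881036), np.float64(64.26398629076888)]
stop yaw [np.float64(0.05461119947914295), np.float64(0.028053939551955676), np.float64(0.053705439783303444)]
[   0.0338  414.7742 -296.5414] [-0.0571 -0.3809  0.1384 -0.4145 -0.2458  0.124   0.0896  0.2364  0.2327
  0.327   0.2421 -0.2919]
bay 0 417.3102681760738 -371.4985383252658
bay 1 414.7742340208421 -296.54142704979375
bay 2 412.23819986561034 -221.5843157743217
```

```bash
python3 - <<'E'
from h import *
import pickle
w=pickle.load(open("w12.pkl","rb"))
for p in [(279,175.2),(358,175)]: print(atz(w,*p,284-4.9))
E
```

```text
[ 455.72177797 -310.56958136  279.1       ]
[ 455.65542529 -271.08854966  279.1       ]
```

Emit:
carry_out(
  deltas=[
    [[0.032,-0.037,0],[0,0,0]],
    [[0.032,-0.037,0],[0,0,0]],
    [[0,-0.0203,0.03],[0,0,-0.034]],
    [[0,0,0.04],[0,0,0]],
    [[0,0,0.04],[0,0,0]],
    [[0,0,0.04],[0,0,0]],
    [[0,0,0.04],[0,0,0]],
    [[0,0,0.02],[0,0,0]],
  ],
)

```text
time: 41.1
eef_pos: [409.2, -223.0, 71.0]
eef_rot: [-3.138, -0.003, 1.607]
wrist_force: [0.3, 0.3, -1.8]
grip_width: 9.7
```

Emit:
carry_out(
  deltas=[
    [[0,0,0.02],[0,0,0]],
    [[0,0,0.01],[0,0,0]],
    [[0,0,0],[0,0,0]],
    [[0,0,0],[0,0,0]],
  ],
)

```text
time: 41.5
eef_pos: [411.1, -225.4, 46.0]
eef_rot: [3.14, 0.001, 1.606]
wrist_force: [0.2, -0.1, -2.8]
grip_width: 9.7
```

```bash
python3 - <<'E'
from h import *
import pickle
np.set_printoptions(precision=3,suppress=True)
w=read_camera("wrist"); pickle.dump(w,open("w13.pkl","wb")); st=read_state(); print(st["eef_pos"],st["eef_rot"],st["grip_width"],st["wrist_force"])
crop(w,160,100,480,340,"w13")
E
```

```text
[ 411.372 -225.675   46.478] [3.14  0.001 1.605] 10.119552714994551 [ 0.898 -0.58  -2.525]
```

View pics/w13.png

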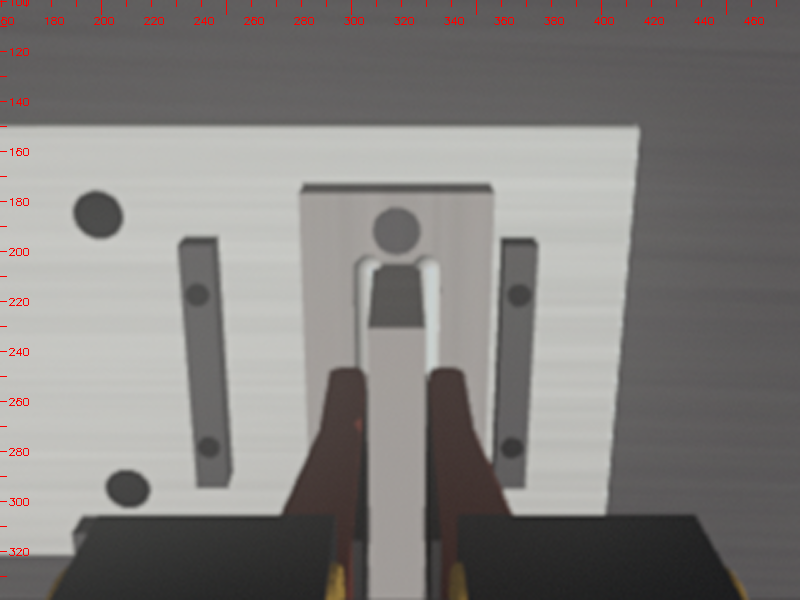

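```bash
cat >> fix.py <<'E'
ex=np.array([np.cos(t),np.sin(t)]); ey=np.array([-ex[1],ex[0]])
for i in range(3):
    c=np.array([x,y])+(i-1)*75*ey; print("fence ends along ex",i,[(q-c)@ex for q in FP[i]])
E
python3 fix.py | tail -3; python3 - <<'E'
from h import *
import pickle
np.set_printoptions(precision=2,suppress=True)
w=pickle.load(open("w13.pkl","rb"))
g=lambda X,Y:(160+X/2.5-.5,100+Y/2.5-.5)
print("bracket near top corners",atz(w,*g(299,192),41.5),atz(w,*g(494,192),41.5))
print("fence near bottom-left", atz(w,*g(502,240),12),"lower",atz(w,*g(494,450),12), "top near", atz(w,*g(503,245),20))
print("plate near edge",atz(w,*g(300,126),12),atz(w,*g(638,126),12))
E
```

```text
fence ends along ex 0 [np.float64(-32.15871883624435), np.float64(30.951733142932728)]
fence ends along ex 1 [np.float64(-32.97813192588036), np.float64(31.398114786375405)]
fence ends along ex 2 [np.float64(-33.0754189214114), np.float64(31.18849816866982)]
bracket near top corners [ 363.61 -247.55   41.5 ] [ 362.19 -208.54   41.5 ]
fence near bottom-left [ 380.38 -202.19   12.  ] lower [ 437.08 -200.09   12.  ] top near [ 379.32 -202.96   20.  ]
plate near edge [ 354.89 -250.58   12.  ] [ 352.08 -172.97   12.  ]
```

Emit:
carry_out(
  deltas=[
    [[0,0,0.01],[0,0,0]],
    [[0,0,0.006],[0,0,0]],
    [[0,0,0.002],[0,0,0]],
    [[0,0,0.001],[0,0,0]],
    [[0,0,0],[0,0,0]],
  ],
)

```text
time: 42.05
eef_pos: [411.2, -225.9, 29.7]
eef_rot: [3.14, 0.001, 1.605]
wrist_force: [-8.4, 5.0, 19.3]
grip_width: 9.9
```

Emit:
carry_out(
  deltas=[
    [[0,0,0.001],[0,0,0]],
    [[0,0,0],[0,0,0]],
  ],
)

```text
time: 42.25
eef_pos: [411.2, -226.0, 29.7]
eef_rot: [3.14, 0.001, 1.605]
wrist_force: [-11.0, 6.4, 24.4]
grip_width: 9.7
```

Emit:
carry_out(
  deltas=[
    [[0,0,-0.0015],[0,0,0]],
    [[0,0.002,0],[0,0,0]],
    [[0,0.002,0],[0,0,0]],
    [[0,0,0],[0,0,0]],
  ],
)

```text
time: 42.65
eef_pos: [414.7, -226.7, 29.7]
eef_rot: [3.141, 0.003, 1.604]
wrist_force: [-9.5, 0.4, 17.0]
grip_width: 10.1
```

Emit:
carry_out(
  deltas=[
    [[0,0.002,0],[0,0,0]],
    [[0,0.002,0],[0,0,0]],
    [[0,0,0],[0,0,0]],
  ],
)

```text
time: 42.95
eef_pos: [415.7, -226.7, 29.5]
eef_rot: [-3.135, 0.002, 1.604]
wrist_force: [-22.5, 1.6, 23.9]
grip_width: 9.8
```

Emit:
carry_out(
  deltas=[
    [[0,-0.002,-0.001],[0,0,0]],
    [[0.002,0,0],[0,0,0]],
    [[0.002,0,0],[0,0,0]],
    [[0.002,0,0],[0,0,0]],
    [[0,0,0],[0,0,0]],
  ],
)

```text
time: 43.45
eef_pos: [415.5, -223.0, 29.6]
eef_rot: [-3.14, 0.008, 1.603]
wrist_force: [-8.5, -9.8, 7.8]
grip_width: 9.8
```

Emit:
carry_out(
  deltas=[
    [[0.002,0,0],[0,0,0]],
    [[0.002,0,0],[0,0,0]],
    [[0,0,0],[0,0,0]],
  ],
)

```text
time: 43.75
eef_pos: [415.4, -220.4, 29.7]
eef_rot: [-3.141, 0.011, 1.602]
wrist_force: [-7.2, -14.1, 6.1]
grip_width: 9.4
```

Emit:
carry_out(
  deltas=[
    [[0.002,0,0],[0,0,0]],
    [[0.001,0,0],[0,0,0]],
    [[0,0,0],[0,0,0]],
  ],
)

```text
time: 44.05
eef_pos: [415.5, -220.2, 29.8]
eef_rot: [-3.141, 0.016, 1.601]
wrist_force: [-6.4, -24.0, 1.8]
grip_width: 10.3
```

```bash
python3 - <<'E'
from h import *
import pickle
np.set_printoptions(precision=3,suppress=True)
w=read_camera("wrist"); pickle.dump(w,open("w14.pkl","wb")); st=read_state(); print(st["eef_pos"],st["eef_rot"],st["grip_width"],st["wrist_force"],st["moment"])
crop(w,240,140,400,260,"w14")
E
```

```text
[ 415.432 -220.199   29.821] [-3.141  0.016  1.601] 9.643647645607698 [ -6.688 -24.136   2.288] [-4.38   1.269  0.03 ]
```

View pics/w14.png

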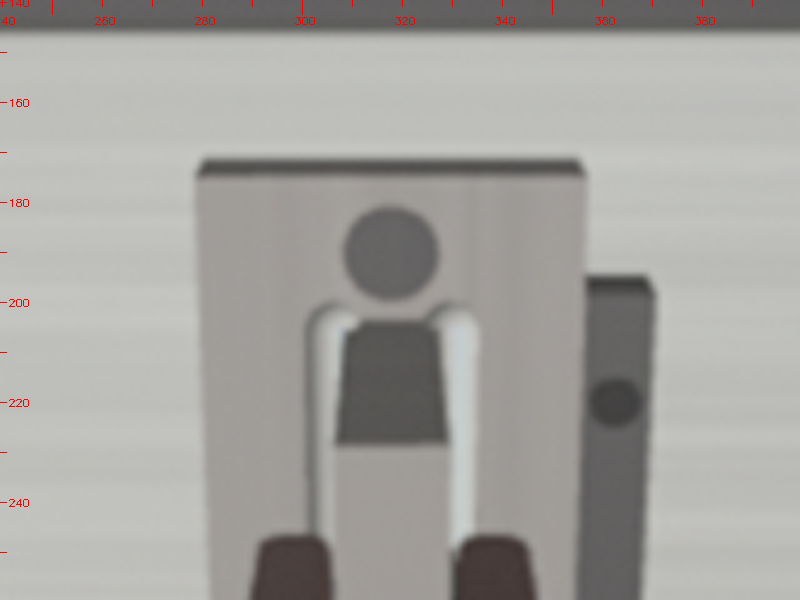

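Emit:
carry_out(
  deltas=[
    [[-0.004,0.001,0],[0,0,0]],
    [[0,0,0],[0,0,0]],
  ],
)

```text
time: 44.3
eef_pos: [415.4, -220.5, 29.6]
eef_rot: [-3.138, 0.007, 1.602]
wrist_force: [-12.7, -10.7, 10.2]
grip_width: 9.6
```

Emit:
carry_out(
  deltas=[
    [[0,0,0],[0,0,0]],
    [[0,0,0],[0,0,0]],
    [[0,0,0],[0,0,0]],
    [[0,0,0],[0,0,0]],
  ],
  gripper=0.03,
)

```text
time: 44.7
eef_pos: [417.4, -216.1, 27.4]
eef_rot: [3.141, -0.0, 1.605]
wrist_force: [0.2, -1.4, -0.6]
grip_width: 29.8
```

Emit:
carry_out(
  deltas=[
    [[0,0,-0.03],[0,0,0]],
    [[0,0,-0.04],[0,0,0]],
    [[0,0,-0.04],[0,0,0]],
    [[0,0,-0.04],[0,0,0]],
    [[0,0,-0.04],[0,0,0]],
    [[0,0.03,-0.02],[0,0,0]],
    [[0,0.03,0],[0,0,0]],
    [[0,0,0],[0,0,0]],
  ],
)

```text
time: 45.5
eef_pos: [479.6, -213.8, 236.8]
eef_rot: [3.141, -0.001, 1.607]
wrist_force: [-1.0, 0.1, 0.2]
grip_width: 30.0
```

```bash
python3 - <<'E'
from h import *
import pickle
np.set_printoptions(precision=3,suppress=True)
w=read_camera("wrist"); pickle.dump(w,open("w15.pkl","wb")); st=read_state(); print(st["eef_pos"],st["eef_rot"],st["grip_width"],st["wrist_force"])
crop(w,180,40,420,220,"w15")
E
```

```text
[ 477.989 -213.819  236.416] [-3.14  -0.001  1.607] 30.288548198919358 [ 0.021  0.008 -0.694]
```

View pics/w15.png

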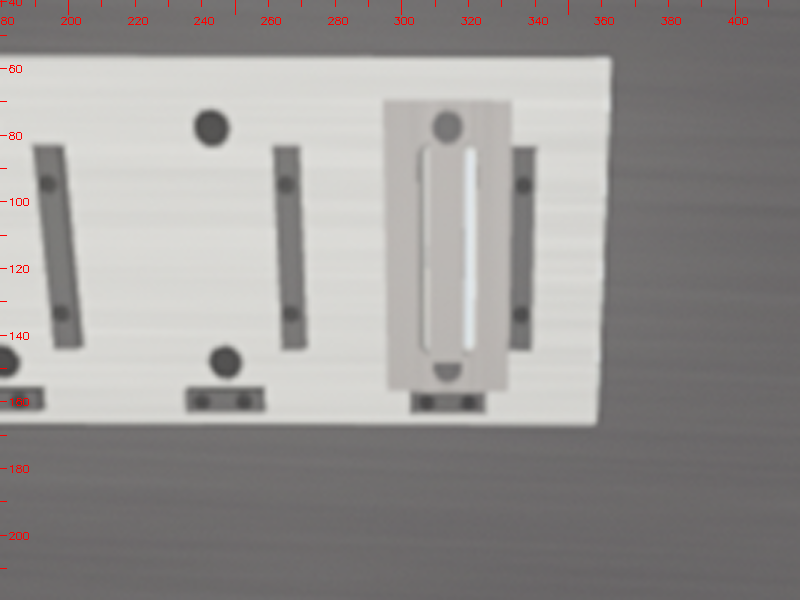

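Emit:
carry_out(
  deltas=[
    [[0,0,-0.03],[0,0,0.029]],
    [[0.045,0.005,0],[0,0,0]],
    [[0.045,0.012,0],[0,0,0]],
    [[0.045,0.013,0],[0,0,0]],
    [[0.045,0.013,0],[0,0,0]],
    [[0.045,0.013,0],[0,0,0]],
    [[0.045,0.013,0],[0,0,0]],
    [[0.045,0.013,0],[0,0,0]],
  ],
)

```text
time: 46.35
eef_pos: [556.9, 102.5, 267.2]
eef_rot: [-3.141, 0.0, 1.576]
wrist_force: [1.8, -0.5, 0.7]
grip_width: 29.7
```

Emit:
carry_out(
  deltas=[
    [[0.03,0,0],[0,0,0]],
    [[0,0,0],[0,0,0]],
    [[0,0,0],[0,0,0]],
  ],
)

```text
time: 46.65
eef_pos: [556.8, 130.8, 267.1]
eef_rot: [-3.141, 0.001, 1.577]
wrist_force: [0.6, -0.6, 0.0]
grip_width: 30.0
```

```bash
python3 - <<'E'
from h import *
import pickle
np.set_printoptions(precision=3,suppress=True)
w=read_camera("wrist"); pickle.dump(w,open("w16.pkl","wb")); st=read_state(); print(st["eef_pos"],st["eef_rot"],st["grip_width"],st["wrist_force"])
crop(w,200,100,440,280,"w16")
E
```

```text
[556.988 130.066 267.341] [-3.141  0.001  1.575] 30.028374990642522 [ 0.013 -0.235 -0.31 ]
```

View pics/w16.png

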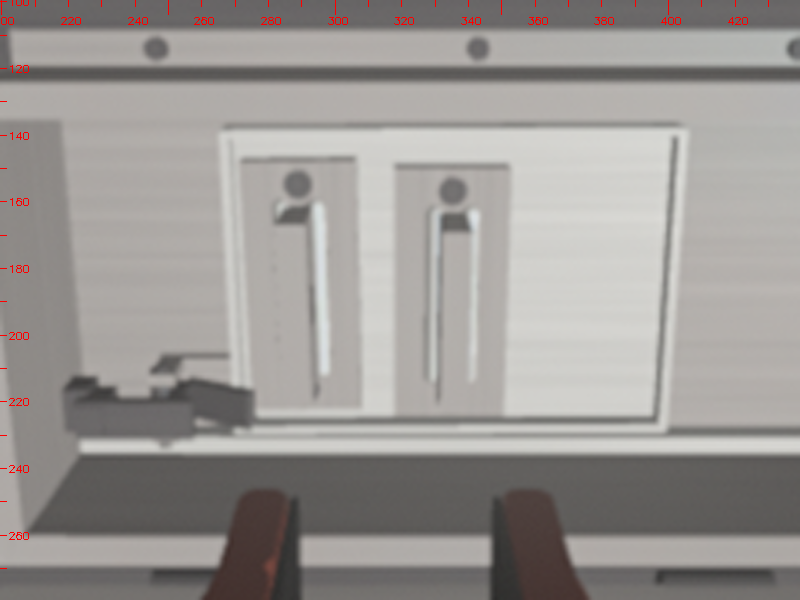

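Emit:
carry_out(
  deltas=[
    [[0.021,0.0195,0.01],[0,0,0]],
    [[0,0,0.045],[0,0,0]],
    [[0,0,0.045],[0,0,0]],
    [[0,0,0.04],[0,0,0]],
    [[0,0,0.03],[0,0,0]],
    [[0,0,0.03],[0,0,0]],
    [[0,0,0.02],[0,0,0]],
    [[0,0,0],[0,0,0]],
  ],
)

```text
time: 47.5
eef_pos: [574.6, 149.7, 43.7]
eef_rot: [-3.135, 0.002, 1.573]
wrist_force: [0.6, 0.5, 0.8]
grip_width: 30.3
```

Emit:
carry_out(
  deltas=[
    [[0,0,0],[0,0,0]],
    [[0,0,0],[0,0,0]],
    [[0,0,0],[0,0,0]],
    [[0,0,0],[0,0,0]],
    [[0,0,0],[0,0,0]],
  ],
  gripper=0.0,
)

```text
time: 48.0
eef_pos: [578.0, 151.7, 49.7]
eef_rot: [3.138, 0.001, 1.575]
wrist_force: [-0.6, -3.3, 6.0]
grip_width: 9.8
```

Emit:
carry_out(
  deltas=[
    [[0,0,-0.02],[0,0,0]],
    [[0,0,-0.04],[0,0,0]],
    [[0,0,-0.045],[0,0,0]],
    [[0,0,-0.045],[0,0,0]],
    [[0,0,-0.045],[0,0,0]],
    [[-0.03,0,-0.03],[0,0,0]],
    [[-0.045,0,0],[0,0,0]],
    [[-0.045,0,0],[0,0,0]],
  ],
)

```text
time: 48.8
eef_pos: [577.7, 31.8, 273.7]
eef_rot: [3.139, -0.0, 1.578]
wrist_force: [1.1, -0.3, -3.0]
grip_width: 9.9
```

Emit:
carry_out(
  deltas=[
    [[-0.0415,-0.0205,0],[0,0,0]],
    [[-0.0415,-0.0205,0],[0,0,0]],
    [[-0.0415,-0.0205,0],[0,0,0]],
    [[-0.0415,-0.0205,0],[0,0,0]],
    [[-0.0415,-0.0205,0],[0,0,0]],
    [[-0.0415,-0.0205,0],[0,0,0]],
    [[-0.0415,-0.0205,0],[0,0,0]],
    [[-0.0415,-0.0205,0],[0,0,-0.028]],
  ],
)

```text
time: 49.6
eef_pos: [414.1, -301.7, 272.0]
eef_rot: [-3.141, -0.001, 1.605]
wrist_force: [0.6, 0.5, -3.7]
grip_width: 9.9
```

Emit:
carry_out(
  deltas=[
    [[0,0,0.045],[0,0,0]],
    [[0,0,0.045],[0,0,0]],
    [[0,0,0.045],[0,0,0]],
    [[0,0,0.045],[0,0,0]],
    [[0,0,0.03],[0,0,0]],
    [[0,0,0.01],[0,0,0]],
    [[0,0,0],[0,0,0]],
    [[0,0,0],[0,0,0]],
  ],
)

```text
time: 50.4
eef_pos: [416.0, -301.2, 54.4]
eef_rot: [3.14, 0.002, 1.604]
wrist_force: [0.4, 0.2, -3.0]
grip_width: 9.7
```

```bash
python3 - <<'E'
from h import *
import pickle
np.set_printoptions(precision=3,suppress=True)
w=read_camera("wrist"); pickle.dump(w,open("w17.pkl","wb")); st=read_state(); print(st["eef_pos"],st["eef_rot"],st["grip_width"],st["wrist_force"])
crop(w,160,100,480,340,"w17")
E
```

```text
[ 416.348 -301.509   55.059] [3.139 0.003 1.604] 9.502454572442776 [-0.291 -0.14  -2.611]
```

View pics/w17.png

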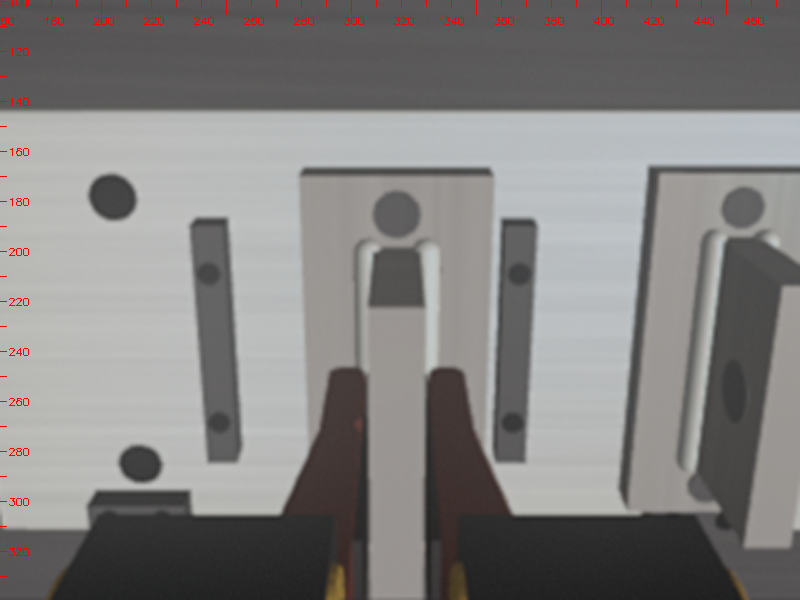

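```bash
python3 - <<'E'
from h import *
import pickle
np.set_printoptions(precision=2,suppress=True)
w=pickle.load(open("w17.pkl","rb"))
g=lambda X,Y:(160+X/2.5-.5,100+Y/2.5-.5)
a=atz(w,*g(299,175),47.5);b=atz(w,*g(494,174),47.5)
f=atz(w,*g(502,220),12); f0=atz(w,*g(191,220),12)
print(a,b,f,f0, "bracket cx",(a[0]+b[0])/2+45,"bay x",f[0]+32.7, "gap y",f[1]-b[1])
E
```

```text
[ 365.52 -323.61   47.5 ] [ 363.96 -284.31   47.5 ] [ 382.57 -277.28   12.  ] [ 385.25 -354.37   12.  ] bracket cx 409.74033506747855 bay x 415.2690195739818 gap y 7.0268078230106426
```

Emit:
carry_out(
  deltas=[
    [[0,0,0.012],[0,0,0]],
    [[0,0,0.008],[0,0,0]],
    [[0,0,0.003],[0,0,0]],
    [[0,0,0],[0,0,0]],
    [[0,0,0],[0,0,0]],
  ],
)

```text
time: 50.95
eef_pos: [415.5, -301.0, 31.4]
eef_rot: [3.141, 0.001, 1.604]
wrist_force: [-3.0, 2.9, 7.3]
grip_width: 9.9
```

Emit:
carry_out(
  deltas=[
    [[0,0,0.0015],[0,0,0]],
    [[0,0,0],[0,0,0]],
  ],
)

```text
time: 51.15
eef_pos: [415.5, -301.0, 31.4]
eef_rot: [3.14, 0.001, 1.604]
wrist_force: [-7.2, 5.8, 15.0]
grip_width: 9.7
```

Emit:
carry_out(
  deltas=[
    [[0,0.002,-0.001],[0,0,0]],
    [[0,0.002,0],[0,0,0]],
    [[0,0.002,0],[0,0,0]],
    [[0,0.002,0],[0,0,0]],
    [[0,0,0],[0,0,0]],
  ],
)

```text
time: 51.65
eef_pos: [420.3, -301.7, 31.6]
eef_rot: [-3.136, 0.002, 1.603]
wrist_force: [-18.1, 2.6, 16.0]
grip_width: 9.7
```

Emit:
carry_out(
  deltas=[
    [[0,0.002,0],[0,0,0]],
    [[0,0.001,0],[0,0,0]],
    [[0,0,0],[0,0,0]],
  ],
)

```text
time: 51.95
eef_pos: [420.6, -301.7, 31.8]
eef_rot: [-3.13, 0.001, 1.602]
wrist_force: [-30.1, 2.7, 23.6]
grip_width: 10.2
```

Emit:
carry_out(
  deltas=[
    [[0,-0.003,-0.0015],[0,0,0]],
    [[0.002,0,0],[0,0,0]],
    [[0.002,0,0],[0,0,0]],
    [[0.002,0,0],[0,0,0]],
    [[0.002,0,0],[0,0,0]],
    [[0,0,0],[0,0,0]],
  ],
)

```text
time: 52.55
eef_pos: [420.2, -296.1, 31.7]
eef_rot: [-3.137, 0.007, 1.601]
wrist_force: [-12.7, -10.2, 4.3]
grip_width: 9.9
```

Emit:
carry_out(
  deltas=[
    [[0.002,0,0],[0,0,0]],
    [[0.002,0,0],[0,0,0]],
    [[0,0,0],[0,0,0]],
  ],
)

```text
time: 52.85
eef_pos: [420.2, -295.1, 32.0]
eef_rot: [-3.138, 0.014, 1.601]
wrist_force: [-11.4, -19.1, -0.1]
grip_width: 10.2
```

Emit:
carry_out(
  deltas=[
    [[0.0015,0,0],[0,0,0]],
    [[0,0,0],[0,0,0]],
  ],
)

```text
time: 53.05
eef_pos: [420.3, -294.9, 32.1]
eef_rot: [-3.138, 0.016, 1.6]
wrist_force: [-10.2, -24.7, -2.4]
grip_width: 10.2
```

Emit:
carry_out(
  deltas=[
    [[-0.004,0,0.001],[0,0,0]],
    [[0,0,0.001],[0,0,0]],
    [[0,0,0],[0,0,0]],
  ],
)

```text
time: 53.35
eef_pos: [420.2, -295.4, 31.6]
eef_rot: [-3.137, 0.008, 1.601]
wrist_force: [-16.5, -8.5, 14.5]
grip_width: 9.9
```

Emit:
carry_out(
  deltas=[
    [[0,0,0],[0,0,0]],
    [[0,0,0],[0,0,0]],
    [[0,0,0],[0,0,0]],
    [[0,0,0],[0,0,0]],
  ],
  gripper=0.03,
)

```text
time: 53.75
eef_pos: [423.0, -290.5, 28.2]
eef_rot: [3.142, -0.0, 1.604]
wrist_force: [-0.1, -0.1, 0.1]
grip_width: 29.9
```

Emit:
carry_out(
  deltas=[
    [[0,0,-0.03],[0,0,0]],
    [[0,0,-0.04],[0,0,0]],
    [[0,0,-0.04],[0,0,0]],
    [[0,0,-0.04],[0,0,0]],
    [[0,0,-0.04],[0,0,0]],
    [[0,0.03,-0.02],[0,0,0]],
    [[0,0.03,0],[0,0,0]],
    [[0,0,0],[0,0,0]],
  ],
)

```text
time: 54.55
eef_pos: [485.3, -288.2, 237.8]
eef_rot: [3.141, -0.001, 1.606]
wrist_force: [-0.4, -0.8, 0.1]
grip_width: 29.6
```

```bash
python3 - <<'E'
from h import *
import pickle
np.set_printoptions(precision=3,suppress=True)
w=read_camera("wrist"); pickle.dump(w,open("w18.pkl","wb")); st=read_state(); print(st["eef_pos"],st["eef_rot"],st["grip_width"],st["wrist_force"])
crop(w,200,30,440,210,"w18")
E
```

```text
[ 483.732 -288.328  237.36 ] [-3.14  -0.001  1.606] 30.082435077187625 [ 0.6   -0.062 -0.077]
```

View pics/w18.png

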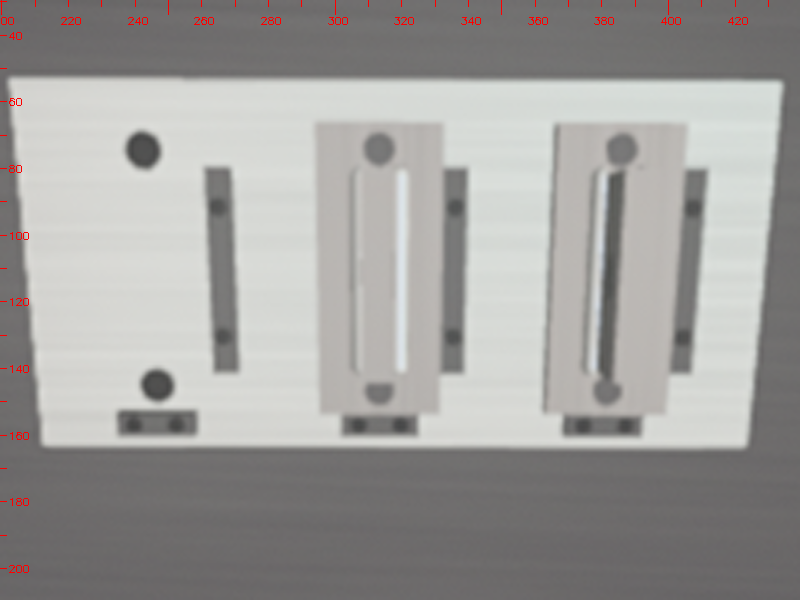

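Emit:
carry_out(
  deltas=[
    [[0,0,-0.03],[0,0,0.029]],
    [[0.047,0.005,0],[0,0,0]],
    [[0.047,0.012,0],[0,0,0]],
    [[0.047,0.013,0],[0,0,0]],
    [[0.047,0.013,0],[0,0,0]],
    [[0.047,0.013,0],[0,0,0]],
    [[0.047,0.013,0],[0,0,0]],
    [[0.047,0.004,0],[0,0,0]],
  ],
)

```text
time: 55.4
eef_pos: [554.0, 41.9, 267.5]
eef_rot: [-3.14, 0.0, 1.575]
wrist_force: [0.7, 0.2, -0.5]
grip_width: 30.0
```

Emit:
carry_out(
  deltas=[
    [[0.047,0,0],[0,0,0]],
    [[0.012,0,0],[0,0,0]],
    [[0,0,0],[0,0,0]],
    [[0,0,0],[0,0,0]],
  ],
)

```text
time: 55.8
eef_pos: [553.9, 98.1, 268.3]
eef_rot: [-3.141, 0.001, 1.574]
wrist_force: [-1.0, 0.4, -0.3]
grip_width: 30.1
```

```bash
python3 - <<'E'
from h import *
import pickle
np.set_printoptions(precision=3,suppress=True)
w=read_camera("wrist"); pickle.dump(w,open("w19.pkl","wb")); st=read_state(); print(st["eef_pos"],st["eef_rot"],st["grip_width"],st["wrist_force"])
crop(w,200,100,440,280,"w19")
E
```

```text
[554.074  97.699 268.367] [-3.141  0.001  1.573] 29.71777080350054 [0.034 0.371 0.361]
```

View pics/w19.png

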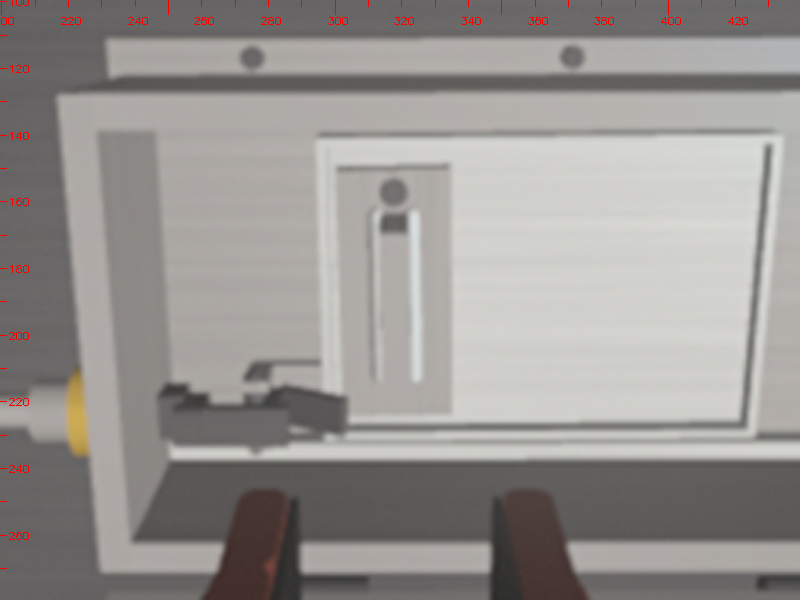

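```bash
python3 - <<'E'
from h import *
import pickle
w=pickle.load(open("w19.pkl","rb"))
P=[atz(w,*p,40) for p in [(300.3,149.6),(335.1,149),(302.5,223.7),(335.3,223.7)]]; print(sum(P)/4,P[0],P[2])
for z in (45,55,63): print(atz(w,303.8,218,z),atz(w,303.5,229,z))
E
```

```text
[569.67633166  96.95976915  40.        ] [524.87443468  76.21421396  40.        ] [615.01140724  77.85199933  40.        ]
[605.83781484  79.72675072  45.        ] [619.97793482  79.24308404  45.        ]
[602.27363221  80.17631899  55.        ] [616.04803007  79.70516194  55.        ]
[599.4222861   80.53597362  63.        ] [612.90410627  80.07482427  63.        ]
```

Emit:
carry_out(
  deltas=[
    [[0.001,0.0195,0.01],[0,0,0]],
    [[0,0,0.045],[0,0,0]],
    [[0,0,0.045],[0,0,0]],
    [[0,0,0.04],[0,0,0]],
    [[0,0,0.03],[0,0,0]],
    [[0,0,0.03],[0,0,0]],
    [[0,0,0.02],[0,0,0]],
    [[0,0,0],[0,0,0]],
  ],
)

```text
time: 56.65
eef_pos: [571.6, 98.1, 44.6]
eef_rot: [-3.135, 0.001, 1.572]
wrist_force: [-0.4, -0.3, 0.3]
grip_width: 30.2
```

Emit:
carry_out(
  deltas=[
    [[0,0,0],[0,0,0]],
    [[0,0,0],[0,0,0]],
    [[0,0,0],[0,0,0]],
    [[0,0,0],[0,0,0]],
    [[0,0,0],[0,0,0]],
  ],
  gripper=0.0,
)

```text
time: 57.15
eef_pos: [574.9, 99.9, 50.6]
eef_rot: [3.138, 0.001, 1.574]
wrist_force: [-1.0, -3.6, 5.5]
grip_width: 10.1
```

Emit:
carry_out(
  deltas=[
    [[0.005,0,-0.001],[0,0,0]],
    [[0.007,0,0],[0,0,0]],
    [[0,0,0],[0,0,0]],
    [[0,0,-0.02],[0,0,0]],
    [[0,0,0],[0,0,0]],
  ],
)

```text
time: 57.65
eef_pos: [574.4, 113.7, 71.0]
eef_rot: [3.139, -0.001, 1.576]
wrist_force: [0.8, 0.1, -2.7]
grip_width: 9.4
```

Emit:
carry_out(
  deltas=[
    [[0,0,-0.04],[0,0,0]],
    [[0,0,-0.045],[0,0,0]],
    [[0,0,-0.045],[0,0,0]],
    [[0,0,-0.045],[0,0,0]],
    [[-0.02,-0.01,-0.025],[0,0,0]],
    [[-0.046,-0.014,0],[0,0,0]],
    [[-0.046,-0.014,0],[0,0,0]],
    [[-0.046,-0.014,0],[0,0,0]],
  ],
)

```text
time: 58.45
eef_pos: [521.8, -46.2, 268.1]
eef_rot: [-3.14, -0.001, 1.577]
wrist_force: [-0.3, -0.7, -1.8]
grip_width: 10.2
```

Emit:
carry_out(
  deltas=[
    [[-0.046,-0.014,0],[0,0,0]],
    [[-0.046,-0.014,0],[0,0,0]],
    [[-0.046,-0.014,0],[0,0,0]],
    [[-0.046,-0.014,0],[0,0,0]],
    [[-0.046,-0.014,0],[0,0,0]],
    [[-0.046,-0.014,0],[0,0,0]],
    [[-0.046,-0.014,0],[0,0,0]],
    [[0,0,0],[0,0,-0.028]],
  ],
)

```text
time: 59.25
eef_pos: [423.5, -372.4, 266.3]
eef_rot: [-3.138, -0.002, 1.597]
wrist_force: [-0.3, 0.8, -3.1]
grip_width: 10.0
```

Emit:
carry_out(
  deltas=[
    [[-0.004,-0.006,0.03],[0,0,0]],
    [[0,0,0.045],[0,0,0]],
    [[0,0,0.045],[0,0,0]],
    [[0,0,0.045],[0,0,0]],
    [[0,0,0.035],[0,0,0]],
    [[0,0,0.01],[0,0,0]],
    [[0,0,0],[0,0,0]],
    [[0,0,0],[0,0,0]],
  ],
)

```text
time: 60.05
eef_pos: [420.8, -372.7, 61.4]
eef_rot: [3.14, 0.002, 1.603]
wrist_force: [-0.1, -0.5, -1.0]
grip_width: 9.8
```

```bash
python3 - <<'E'
from h import *
import pickle
np.set_printoptions(precision=3,suppress=True)
w=read_camera("wrist"); pickle.dump(w,open("w20.pkl","wb")); st=read_state(); print(st["eef_pos"],st["eef_rot"],st["grip_width"],st["wrist_force"])
crop(w,160,100,480,340,"w20")
E
```

```text
[ 421.046 -373.149   62.217] [3.139 0.003 1.603] 9.764537574135087 [ 0.475 -0.506 -2.306]
```

View pics/w20.png

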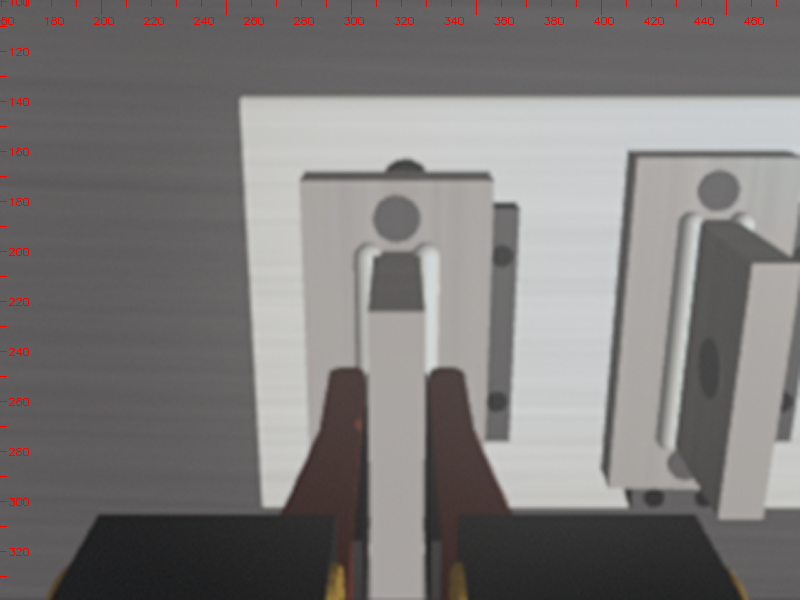

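```bash
python3 - <<'E'
from h import *
import pickle
np.set_printoptions(precision=2,suppress=True)
w=pickle.load(open("w20.pkl","rb"))
g=lambda X,Y:(160+X/2.5-.5,100+Y/2.5-.5)
for z in (52,55):
    a=atz(w,*g(301,180),z);b=atz(w,*g(493,179),z); print(a,b,"cx",(a[0]+b[0])/2+45)
f=atz(w,*g(505,205),12); print(f,"bay x",f[0]+32.7, "gap y",f[1]-b[1])
print(atz(w,*g(240,97),12))
E
```

```text
[ 371.81 -394.92   52.  ] [ 370.26 -355.58   52.  ] cx 416.03590332070985
[ 371.16 -394.59   55.  ] [ 369.64 -355.94   55.  ] cx 415.4013907358402
[ 385.16 -347.32   12.  ] bay x 417.86138248077333 gap y 8.616261975127827
[ 360.25 -414.23   12.  ]
```

Emit:
carry_out(
  deltas=[
    [[-0.004,-0.004,0],[0,0,0]],
    [[0,0,0.012],[0,0,0]],
    [[0,0,0.01],[0,0,0]],
    [[0,0,0.006],[0,0,0]],
    [[0,0,0.002],[0,0,0]],
    [[0,0,0],[0,0,0]],
    [[0,0,0],[0,0,0]],
  ],
)

```text
time: 60.8
eef_pos: [415.6, -376.4, 32.2]
eef_rot: [-3.141, 0.0, 1.603]
wrist_force: [-6.4, 6.3, 14.9]
grip_width: 10.0
```

Emit:
carry_out(
  deltas=[
    [[0,0,0.001],[0,0,0]],
    [[0,0,0],[0,0,0]],
  ],
)

```text
time: 61.0
eef_pos: [415.6, -376.4, 32.2]
eef_rot: [3.142, 0.001, 1.603]
wrist_force: [-8.6, 8.1, 19.7]
grip_width: 10.0
```

Emit:
carry_out(
  deltas=[
    [[0,0.002,-0.0015],[0,0,0]],
    [[0,0.002,0],[0,0,0]],
    [[0,0.002,0],[0,0,0]],
    [[0,0.002,0],[0,0,0]],
    [[0,0,0],[0,0,0]],
  ],
)

```text
time: 61.5
eef_pos: [421.7, -377.5, 32.3]
eef_rot: [-3.137, 0.002, 1.602]
wrist_force: [-14.2, 2.2, 13.9]
grip_width: 10.0
```

Emit:
carry_out(
  deltas=[
    [[0,0.002,0],[0,0,0]],
    [[0,0.001,0],[0,0,0]],
    [[0,0,0],[0,0,0]],
  ],
)

```text
time: 61.8
eef_pos: [421.9, -377.6, 32.5]
eef_rot: [-3.132, 0.001, 1.601]
wrist_force: [-23.9, 2.4, 20.7]
grip_width: 9.6
```

Stop contact reached (x ≈ 421.8). Now the fence.

Emit:
carry_out(
  deltas=[
    [[0,-0.002,-0.0015],[0,0,0]],
    [[0.002,0,0],[0,0,0]],
    [[0.002,0,0],[0,0,0]],
    [[0.002,0,0],[0,0,0]],
    [[0.002,0,0],[0,0,0]],
    [[0,0,0],[0,0,0]],
  ],
)

```text
time: 62.4
eef_pos: [421.6, -371.9, 32.6]
eef_rot: [-3.136, 0.007, 1.6]
wrist_force: [-11.7, -8.6, 6.1]
grip_width: 9.8
```

Emit:
carry_out(
  deltas=[
    [[0.002,0,0],[0,0,0]],
    [[0.002,0,0],[0,0,0]],
    [[0,0,0],[0,0,0]],
  ],
)

```text
time: 62.7
eef_pos: [421.6, -370.2, 32.7]
eef_rot: [-3.137, 0.012, 1.6]
wrist_force: [-10.6, -16.4, 1.7]
grip_width: 9.8
```

Emit:
carry_out(
  deltas=[
    [[0.002,0,0],[0,0,0]],
    [[0,0,0],[0,0,0]],
  ],
)

```text
time: 62.9
eef_pos: [421.6, -369.9, 32.9]
eef_rot: [-3.138, 0.015, 1.599]
wrist_force: [-9.2, -21.9, -0.9]
grip_width: 9.8
```

Emit:
carry_out(
  deltas=[
    [[-0.004,0,0.001],[0,0,0]],
    [[0,0,0.001],[0,0,0]],
    [[0,0,0],[0,0,0]],
  ],
)

```text
time: 63.2
eef_pos: [421.5, -370.4, 32.4]
eef_rot: [-3.137, 0.008, 1.6]
wrist_force: [-15.7, -7.4, 13.2]
grip_width: 10.1
```

Emit:
carry_out(
  deltas=[
    [[0,0,0],[0,0,0]],
    [[0,0,0],[0,0,0]],
    [[0,0,0],[0,0,0]],
    [[0,0,0],[0,0,0]],
  ],
  gripper=0.03,
)

```text
time: 63.6
eef_pos: [424.6, -365.7, 28.9]
eef_rot: [-3.141, -0.001, 1.603]
wrist_force: [-0.7, -0.4, -0.8]
grip_width: 30.2
```

Emit:
carry_out(
  deltas=[
    [[0,0,-0.03],[0,0,0]],
    [[0,0,-0.04],[0,0,0]],
    [[0,0,-0.04],[0,0,0]],
    [[0,0,-0.04],[0,0,0]],
    [[0.01,0,-0.04],[0,0,0]],
    [[0.03,0.03,-0.02],[0,0,0]],
    [[0.03,0.03,0],[0,0,0]],
    [[0,0,0],[0,0,0]],
  ],
)

```text
time: 64.4
eef_pos: [485.2, -290.8, 240.1]
eef_rot: [3.139, -0.001, 1.608]
wrist_force: [-0.7, 0.8, 0.5]
grip_width: 29.9
```

```bash
python3 - <<'E'
from h import *
import pickle
np.set_printoptions(precision=3,suppress=True)
w=read_camera("wrist"); pickle.dump(w,open("w21.pkl","wb")); st=read_state(); print(st["eef_pos"],st["eef_rot"],st["grip_width"],st["wrist_force"])
crop(w,180,30,440,225,"w21")
E
```

```text
[ 483.676 -292.439  239.246] [-3.142 -0.     1.607] 29.93651400677818 [ 1.219  0.385 -1.043]
```

View pics/w21.png

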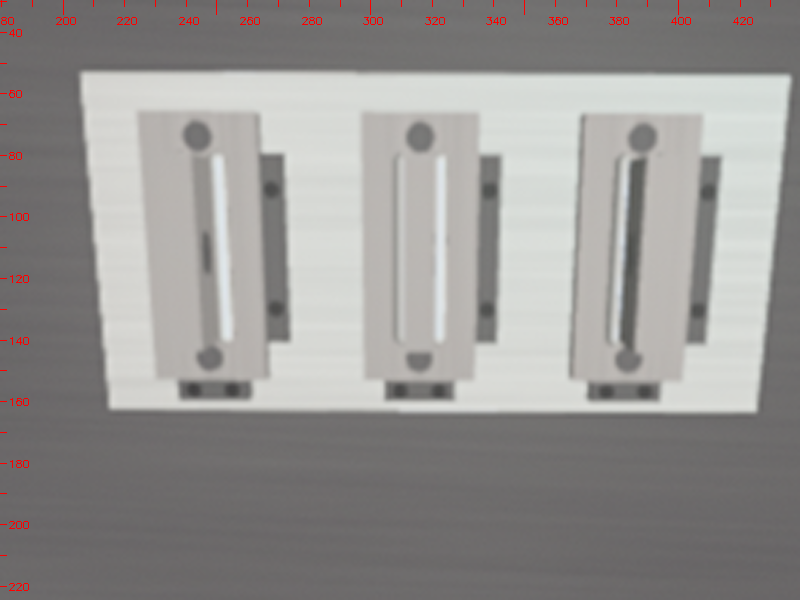

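Emit:
carry_out(
  deltas=[
    [[0.01,0,-0.03],[0,0,0.1428]],
    [[0,0,-0.03],[0,0,0.1428]],
    [[0,0,-0.03],[0,0,0.1428]],
    [[0,0,-0.03],[0,0,0.1428]],
    [[0,0,0],[0,0,0.1428]],
    [[0,0,0],[0,0,0.1428]],
    [[0,0,0],[0,0,0.1428]],
    [[0,0,0],[0,0,0.1428]],
  ],
  gripper=0.06,
)

```text
time: 65.25
eef_pos: [481.3, -285.2, 358.6]
eef_rot: [-3.141, 0.001, 0.453]
wrist_force: [0.5, -0.1, -0.2]
grip_width: 59.7
```

Emit:
carry_out(
  deltas=[
    [[0,0,0],[0,0,0.1428]],
    [[0,0,0],[0,0,0.1428]],
    [[0,0,0],[0,0,0.1428]],
    [[0,-0.045,0],[0,0,0.034]],
    [[0,-0.045,0],[0,0,0]],
    [[0,-0.045,0],[0,0,0]],
    [[0,-0.045,0],[0,0,0]],
    [[0,-0.045,0],[0,0,0]],
  ],
)

```text
time: 66.05
eef_pos: [480.2, -58.7, 358.7]
eef_rot: [3.141, 0.001, -0.004]
wrist_force: [0.6, 0.1, 0.8]
grip_width: 60.2
```

Emit:
carry_out(
  deltas=[
    [[0.02,-0.04,0],[0,0,0]],
    [[0.03,-0.035,0],[0,0,0]],
    [[0.03,-0.035,0],[0,0,0]],
    [[0.03,-0.035,0],[0,0,0]],
    [[0.03,-0.03,0],[0,0,0]],
    [[0.03,-0.02,0],[0,0,0]],
    [[0,-0.01,0],[0,0,0]],
    [[0,0,0],[0,0,0]],
  ],
)

```text
time: 66.85
eef_pos: [651.7, 145.7, 356.7]
eef_rot: [3.141, 0.004, -0.001]
wrist_force: [0.4, 0.8, -0.4]
grip_width: 60.2
```

```bash
python3 - <<'E'
from h import *
import pickle
np.set_printoptions(precision=3,suppress=True)
w=read_camera("wrist"); pickle.dump(w,open("w22.pkl","wb")); st=read_state(); print(st["eef_pos"],st["eef_rot"],st["grip_width"],st["wrist_force"])
crop(w,0,0,640,400,"w22"); print(proj(w,[[711,205,317],[711,95,317]]))
E
```

```text
[651.087 144.775 358.706] [ 3.141  0.002 -0.002] 60.362255655996826 [-1.058 -0.096  0.127]
[[421.923 140.584]
 [406.957 303.136]]
```

View pics/w22.png

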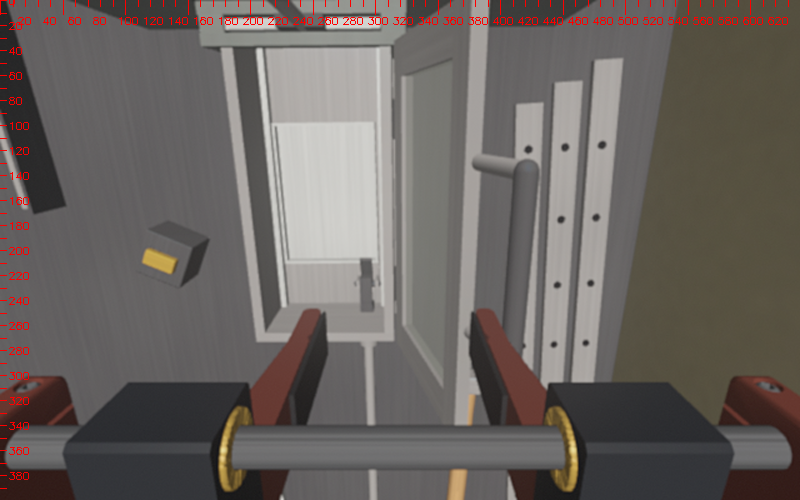

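Emit:
carry_out(
  deltas=[
    [[0.03,-0.003,0],[0,0,0]],
    [[0.03,-0.003,0],[0,0,0]],
    [[0,0,0],[0,0,0]],
    [[0,0,0.03],[0,0,0]],
    [[0,0,0.028],[0,0,0]],
    [[0,0,0],[0,0,0]],
    [[0,0,0],[0,0,0]],
  ],
)

```text
time: 67.6
eef_pos: [709.9, 150.1, 303.9]
eef_rot: [-3.142, -0.001, -0.003]
wrist_force: [-0.1, -0.1, 0.8]
grip_width: 60.0
```

Emit:
carry_out(
  deltas=[
    [[0,0,0],[0,0,0]],
    [[0,0,0],[0,0,0]],
    [[0,0,0],[0,0,0]],
    [[0,0,0],[0,0,0]],
    [[0,0,0],[0,0,0]],
    [[0,0,0],[0,0,0]],
    [[0,0,0],[0,0,0]],
    [[0,0,0],[0,0,0]],
  ],
  gripper=0.0,
)

```text
time: 68.4
eef_pos: [711.9, 151.2, 301.5]
eef_rot: [-3.141, -0.002, -0.002]
wrist_force: [4.1, 0.9, 0.3]
grip_width: 10.9
```

Gripped; swing back along the reverse arc.

Emit:
carry_out(
  deltas=[
    [[-0.0155,0,-0.0038],[0,0,0]],
    [[-0.0157,0,-0.0026],[0,0,0]],
    [[-0.0159,0,-0.0014],[0,0,0]],
    [[-0.0159,0,-0.0002],[0,0,0]],
    [[-0.0159,0,0.001],[0,0,0]],
    [[-0.0158,0,0.0022],[0,0,0]],
    [[-0.0156,0,0.0034],[0,0,0]],
    [[-0.0153,0,0.0046],[0,0,0]],
  ],
)

```text
time: 69.2
eef_pos: [585.8, 150.5, 299.4]
eef_rot: [3.141, -0.004, -0.003]
wrist_force: [2.9, -2.9, 2.6]
grip_width: 11.0
```

Emit:
carry_out(
  deltas=[
    [[-0.0149,0,0.0058],[0,0,0]],
    [[-0.0144,0,0.0069],[0,0,0]],
    [[-0.0138,0,0.0079],[0,0,0]],
    [[-0.0132,0,0.009],[0,0,0]],
    [[-0.0125,0,0.01],[0,0,0]],
    [[-0.0117,0,0.0109],[0,0,0]],
    [[-0.0108,0,0.0117],[0,0,0]],
    [[-0.0099,0,0.0125],[0,0,0]],
  ],
)

```text
time: 70.0
eef_pos: [484.3, 151.3, 224.4]
eef_rot: [3.141, -0.002, -0.002]
wrist_force: [2.5, -1.6, 2.1]
grip_width: 11.2
```

Emit:
carry_out(
  deltas=[
    [[-0.0089,0,0.0132],[0,0,0]],
    [[-0.0079,0,0.0139],[0,0,0]],
    [[-0.0068,0,0.0144],[0,0,0]],
    [[-0.0057,0,0.0149],[0,0,0]],
    [[-0.0045,0,0.0153],[0,0,0]],
    [[-0.0033,0,0.0156],[0,0,0]],
    [[-0.0021,0,0.0158],[0,0,0]],
    [[-0.0009,0,0.0159],[0,0,0]],
  ],
)

```text
time: 70.8
eef_pos: [443.4, 151.5, 104.3]
eef_rot: [3.141, 0.001, -0.002]
wrist_force: [-3.3, -2.3, 2.0]
grip_width: 11.3
```

Emit:
carry_out(
  deltas=[
    [[0,0,0],[0,0,0]],
    [[0,0,0.002],[0,0,0]],
    [[0,0,0],[0,0,0]],
  ],
)

```text
time: 71.1
eef_pos: [443.3, 151.5, 102.0]
eef_rot: [3.141, 0.003, -0.002]
wrist_force: [-4.6, -1.1, -2.8]
grip_width: 11.3
```

Emit:
carry_out(
  deltas=[
    [[0,0,0.002],[0,0,0]],
    [[0,0,0.002],[0,0,0]],
    [[0,0,0],[0,0,0]],
  ],
)

```text
time: 71.4
eef_pos: [443.4, 151.6, 100.9]
eef_rot: [3.141, 0.002, -0.002]
wrist_force: [-11.2, -3.6, 11.3]
grip_width: 11.3
```

Emit:
carry_out(
  deltas=[
    [[0,0,0.002],[0,0,0]],
    [[0,0,0.001],[0,0,0]],
    [[0,0,0],[0,0,0]],
  ],
)

```text
time: 71.7
eef_pos: [443.4, 151.6, 100.7]
eef_rot: [3.142, 0.0, -0.002]
wrist_force: [-17.9, -5.5, 22.7]
grip_width: 10.9
```

Shut against its seat. Release, lift, then check everything.

Emit:
carry_out(
  deltas=[
    [[0,0,-0.003],[0,0,0]],
    [[0,0,0],[0,0,0]],
    [[0,0,0],[0,0,0]],
    [[0,0,0],[0,0,0]],
    [[0,0,0],[0,0,0]],
    [[0,0,-0.03],[0,0,0]],
    [[0,0,-0.04],[0,0,0]],
    [[0,0,-0.04],[0,0,0]],
  ],
  gripper=0.045,
)

```text
time: 72.5
eef_pos: [444.0, 151.6, 209.0]
eef_rot: [3.141, 0.002, -0.002]
wrist_force: [-0.0, -0.0, -0.0]
grip_width: 45.3
```

Emit:
carry_out(
  deltas=[
    [[0.01,0,-0.045],[0,0,0]],
    [[0.01,0,-0.045],[0,0,0]],
    [[0.01,0,-0.045],[0,0,0]],
    [[0.02,0,-0.045],[0,0,0]],
    [[0.02,0,-0.045],[0,0,0]],
    [[0.02,0,0],[0,0,0]],
    [[0,0,0],[0,0,0]],
    [[0,0,0],[0,0,0]],
  ],
)

```text
time: 73.3
eef_pos: [534.6, 151.6, 431.8]
eef_rot: [3.141, 0.003, -0.002]
wrist_force: [0.1, -0.1, 0.2]
grip_width: 44.9
```

```bash
python3 - <<'E'
from h import *
import pickle
np.set_printoptions(precision=3,suppress=True)
w=read_camera("wrist"); pickle.dump(w,open("w23.pkl","wb")); st=read_state(); print(st["eef_pos"],st["eef_rot"])
crop(w,200,0,520,240,"w23"); d=read_camera("side"); s=read_camera("scene"); crop(d,230,80,390,200,"d23"); crop(s,210,140,310,200,"s23"); crop(d,270,250,360,360,"d23b")
cv2.imwrite("pics/d23full.png",d["pixels"][:,:,::-1])
E
```

```text
[534.056 151.614 432.068] [ 3.141  0.003 -0.002]
```

View pics/w23.png

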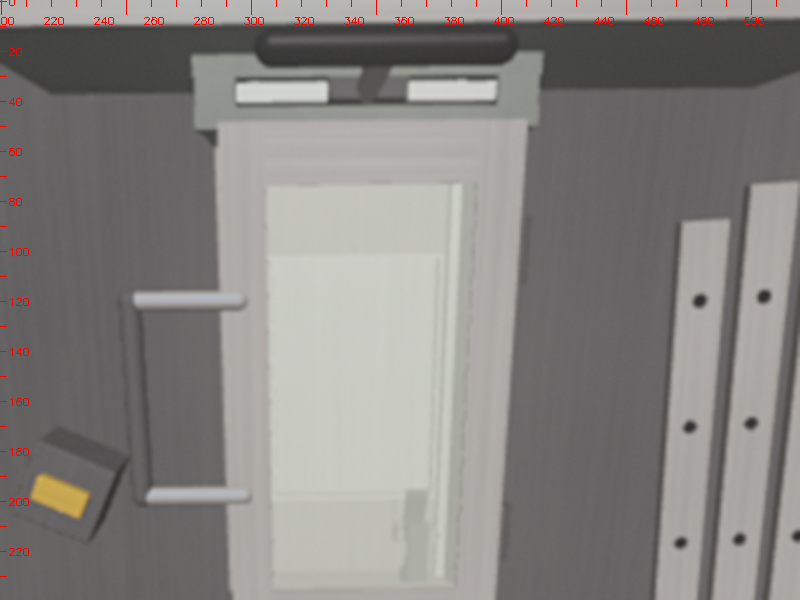

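View pics/d23.png

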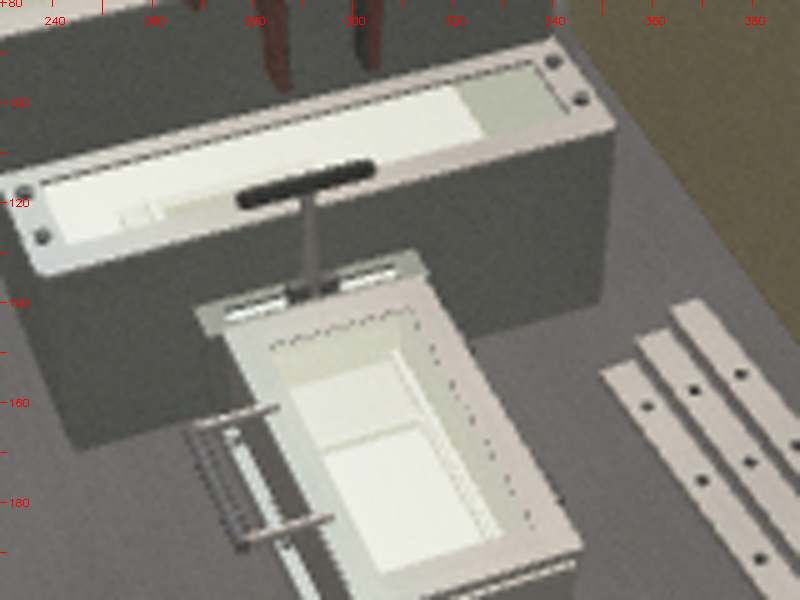

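View pics/s23.png

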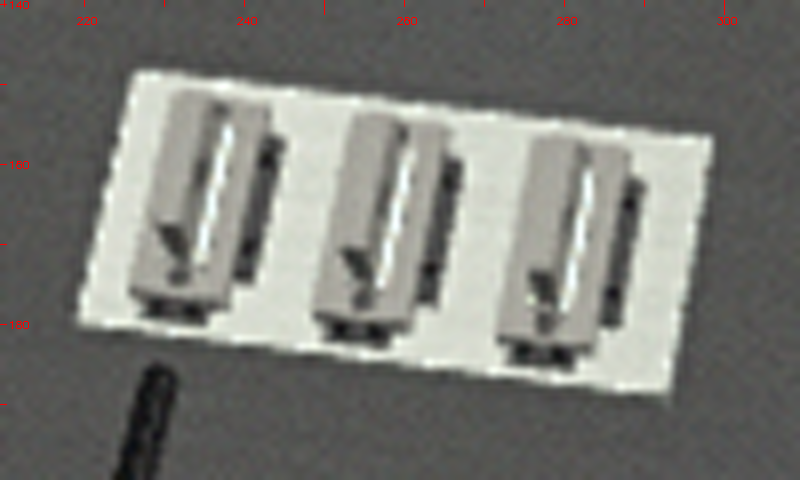

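```bash
python3 - <<'E'
from h import *
import pickle
w=pickle.load(open("w21.pkl","rb"))
crop(w,215,55,295,160,"z0",5.6); crop(w,290,55,370,160,"z1",5.6); crop(w,355,55,435,160,"z2",5.6)
a=[cv2.imread(f"pics/z{i}.png")[:, :260] if 0 else cv2.imread(f"pics/z{i}.png") for i in range(3)]
cv2.imwrite("pics/z01.png",np.hstack(a[:1]+[a[2][:, :350]])[:, :800])
E
```

```text
(no output)
```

View pics/z01.png

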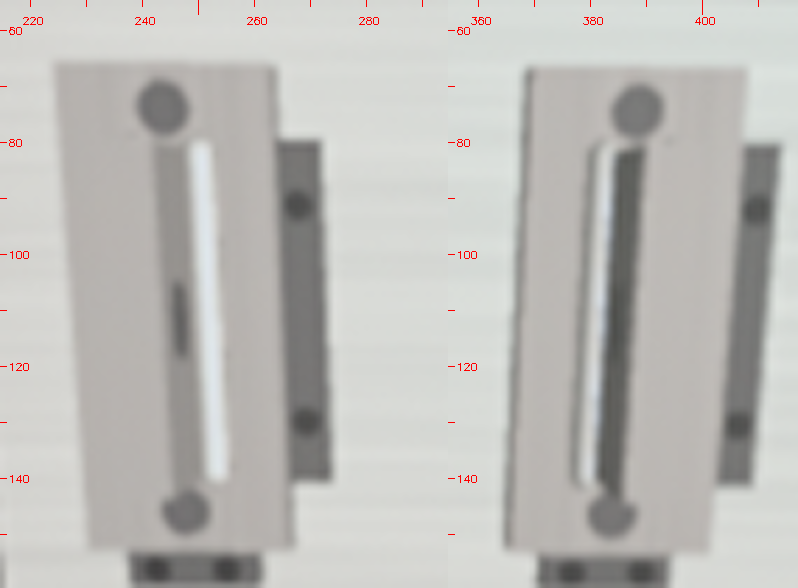

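View pics/z1.png

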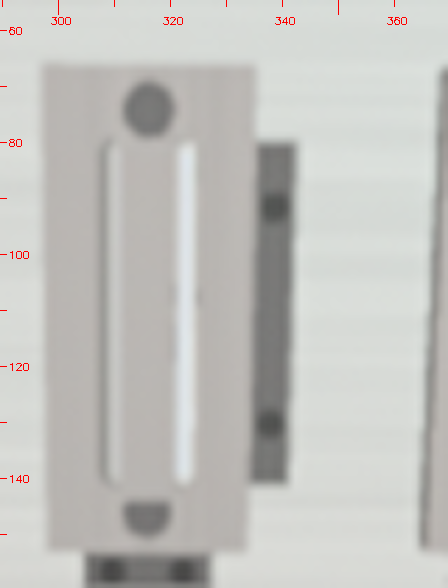

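```bash
python3 -c "
from station import *
print(job_done()); print(read_state()['time'])"
```

```text
the job is handed in; nothing more can be done
None
the job is handed in; nothing more can be done
```

I moved all three brackets from the chamber into the fixture and handed the job in at about 73 s. `job_done` reports no verdict, so I don't know whether it passed.

- **Sequence:** I shut the lid, raised the gate 80 mm, pushed the rod in until it hitched the tray, and drew the tray out to its stop. I then lowered the gate and opened the lid to about 1.85 rad. Each bracket went into its own bay and was pushed against the end stop and then the fence. Last, I shut the lid onto its seat again.
- **Force:** The rod reached its inner stop 17 mm sooner than I expected, because it did not start fully drawn out. The wrist force there briefly reached about 60 N, through the finger grip on the handle. That is under the 120 N wrist limit.
- **Brackets:** A close wrist picture after the third placing showed all three flush and in line. The widest gap was about 0.8 mm, at the bay 0 end stop, against the 2.5 mm allowed. The last scene picture showed them unmoved.
- **Lock:** The last pictures showed the lid shut, the gate handle down, the tray in the lock and empty, and the gripper clear of everything. I judged the lid and gate from the pictures and contact forces, not from joint readings.
- **Bystanders:** I saw no sign that the hammer, magnet or square moved, but I didn't measure them at the end.
- **Disagreement:** Camera and arm positions differed by about 1.5 to 3 mm, so I relied on contact for the final fit.

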